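Find the solid kiln prop on the pivot balance

ROBOT

A 6-joint arm with a two-finger parallel gripper is mounted at the origin on the work surface. World frame = base frame: x ahead of the robot, y to its left, z up, the work surface at z = 0. Lengths are in mm, angles in degrees, forces in N, time in s.
With the tool pointing down it reaches from about 300 to 850 mm from the base axis. Payload 4.2 kg.
Tool frame: the origin (TCP) lies at the very end of the fingers, on their centre line; the grasp point (between the pads) lies 19 mm behind it (env.grip_depth is the distance from the TCP to the grasp point, in mm); y points along the fingers, z is the direction in which the jaws open and shut, and the axes are right-handed (so a half turn about y gives the same grasp; the last joint's range is limited). The gripper opens to 91 mm and grips with 3 to 60 N. Pads are 32 mm wide; open, the fingers measure 118 mm over their backs; the gripper's body (76 mm by 178 mm) begins 60 mm behind the grasp point.
Start: joints at [-77.006, 18.312, 89.639, -0, 72.044, -1.146], TCP at [140.476, -557.593, 213.976] pointing down, gripper open.
Joint ranges: [-177.97, 177.97], [-48.28, 115.42], [12.27, 149.76], [-77.06, 257.06], [2.81, 150.46], [-146.56, 146.56]. Speed limits (degrees/s): [147.25, 147.25, 180, 180, 180, 180].

INTERFACE

Orientations are given as [roll, pitch, yaw] about the fixed x, y, z axes, in that order (R = Rz(yaw) Ry(pitch) Rx(roll)).
In Python, from workcell import state, imaging, job, env gives the robot as it stands.
- The arm moves only by the shell command python3 -m pendant 'ROWS' [FORCE]. ROWS is JSON, a list of rows, each an object with "delta_pos": the shift along the tool's x, y, z in cm, a list of three; "twist": the turn, a rotation vector about the tool's x, y, z in degrees, a list of three; "grip": the opening in per cent of the stroke, from 0 (shut) to 100 (fully open). In form: [{"delta_pos": [tx, ty, tz], "twist": [wx, wy, wz], "grip": grip}, ...]. A call has exactly 5 rows; each row is the pose to reach, as a shift and turn from the pose commanded when the call began, along the tool's axes at that moment; what a row does not reach only later rows make up. A row lasts 1/10 s, in which the tool goes at most 50 mm and 8.59 degrees, less where a joint would pass 70% of its speed; a pose out of reach is approached as far as the arm can. A call with a gripper value outside its range is refused whole. The fingers move at their own pace and stop on an object; FORCE is the grip in N (left out, the last holds). Time passes only in rows, so rows that repeat a pose let the fingers close, or fill a call up. It gives the time, the measured TCP pose, the force and the opening at its end, in the units of the state.
- state(): the state, without advancing time (a new reading comes with each control period).
- imaging.grab_frame(name): name is "side" or "top" or "wrist"; returns (picture, depth): 480x640x3 uint8, red, green, blue; 480x640 float32, mm along the optical axis (not along the pixel's ray), 0 where there is no reading.
- imaging.camera_info(name): a dict with "fx", "fy", "cx", "cy" (pixels), "R" (3x3) and "t" (3): a world point X has camera coordinates R X + t. Camera axes: x right, y down, z forward; pixel columns grow to the right and rows downward; lengths in mm; the calibration is good to about 2 mm. A picture is of the moment at which its call begins: read the wrist's pose just before it. camera_info takes no time and is no camera call; for the wrist camera it gives the pose at the moment of the call.
- job.job_done(): hands the job in, once; it reports no verdict.
The state is a dict: "time_s": time; "qpos": joint angles; "qvel": joint speeds; "effort": joint torques, N m; "ee_pos": TCP position; "ee_rot": TCP orientation; "force": force on the tool from outside, world axes, zero at the start; "torque": the same for the moment, N m; "gripper_width": finger opening in mm.
Only numpy, scipy, OpenCV 4.12 (cv2) and the standard library are available. Lean on these libraries where they do the work, as an engineer would, in place of code of your own. Each camera call takes 0.05 s, during which the arm holds its last target.

TASK

Two look-alike kiln props with flared feet stand on the long ware board; one is solid and the other hollow, so only their weight tells them apart. Stand them on the two opposite pans of the pivot balance, one in each, let go and see which side drops, then move the prop on the side that dropped into the empty bay of the wooden tray, standing upright on the tray floor, and leave the lighter one standing in its pan. Do not topple a prop, and do not shift or knock over the jar or the hand stamp that share the board.

Things in the scene. Friction and masses are not known exactly. Their poses are not given: they have to be found in the camera images.
- prop_1_mid (a point): One of two kiln props of pale fired clay that look the same: a round post 60 mm high, 32 mm diameter, with a flared foot of 42 mm diameter (the flare ends 16 mm above the underside). They weigh 55 to 150 g; which one is heavier is found by weighing (by 30 g or more). This point is on its axis, half-way up, 30 mm above its underside; z is the prop's axis.
- prop_2_mid (a point): One of two kiln props of pale fired clay that look the same: a round post 60 mm high, 32 mm diameter, with a flared foot of 42 mm diameter (the flare ends 16 mm above the underside). They weigh 55 to 150 g; which one is heavier is found by weighing (by 30 g or more). This point is on its axis, half-way up, 30 mm above its underside; z is the prop's axis.
- beam (a joint): Tilt of the balance beam (rad), which rocks about the pivot between stops at -0.14 and +0.14, 0 is level (where it rests when empty). Positive: the left pan is down; negative: the right pan is down. The hinge is lightly sprung and damped: one prop alone, or the heavier of two, takes its side down to the stop in about one second.
- pan_left (a point): Centre of the flat floor of the balance's left pan (on the balance's +y side), a round steel dish 76 mm across, inner floor about 64 mm, with a rim standing 6 mm above the floor. Fixed on the beam 120 mm from the pivot, it tilts and moves with it; floor 83 mm above the table when the beam is level, some 17 mm lower or higher at the stops. z points up out of the dish.
- pan_right (a point): The same for the right pan, on the balance's -y side.
- pivot (a point): Pivot of the balance, 70 mm above the table, in the middle of the beam between two grey cheeks 40 mm wide that reach 84 mm above the table, on a grey base 110 x 160 x 14 mm. x and y are the balance's axes, its beam lies along y.
- tray_bay (a point): Centre of the floor of the empty bay of the low wooden tray, whose axes it shares. Tray: 160 mm (y) x 100 mm (x), walls 6 mm thick and 18 mm high, floor 6 mm above the table. The bay is 88 mm wide in x and ends 40 mm away at the -y wall; two fixed stock props 45 mm high, 42 mm wide, stand 84 mm away in +y, at x -23 and +23 mm. The tray is left or right of the robot, at any yaw.
- board_mid (a point): Centre of the top of the plywood ware board, 330 mm long (its y), 100 mm wide (its x), top 15 mm above the table, fixed. The two props, the jar and the hand stamp stand on it in a row in any order, 70 to 90 mm apart.
- jar: Bystander: a lidded glass jar, 46 mm diameter, 68 mm high, on the board. Origin at the centre of its underside.
- stamp: Bystander: a wooden hand stamp on the board, block 42 x 42 x 30 mm with a round handle 22 mm across, 65 mm high in all. Origin at the centre of its underside.
- planter: Obstacle, fixed: a clay planter box 90 x 140 mm (x, y), top 95 mm above the table, on a round plastic bat 190 mm across, on the opposite side from the tray. Origin at the centre of the bat's underside.
There are look-alikes about, which are no part of the job. What is shaped like the part that bears prop_1_mid but red or yellow is not meant.

How it is judged (in metres and radians):
On the way, in this order (a step that is already met when the one before it is completed fails the run):
1. both props stand released in opposite pans, and the beam has dropped to one side (contact force between the fingers and anything else below 0.1 N and (((horizontal distance between prop_2_mid and pan_left below 0.026 m and z of prop_2_mid in the frame of pan_left between 0.024 and 0.036 m and angle between prop_2_mid's own z axis and vertical below 0.25 rad) and (horizontal distance between prop_1_mid and pan_right below 0.026 m and z of prop_1_mid in the frame of pan_right between 0.024 and 0.036 m and angle between prop_1_mid's own z axis and vertical below 0.25 rad)) or ((horizontal distance between prop_1_mid and pan_left below 0.026 m and z of prop_1_mid in the frame of pan_left between 0.024 and 0.036 m and angle between prop_1_mid's own z axis and vertical below 0.25 rad) and (horizontal distance between prop_2_mid and pan_right below 0.026 m and z of prop_2_mid in the frame of pan_right between 0.024 and 0.036 m and angle between prop_2_mid's own z axis and vertical below 0.25 rad))) and (value of joint beam above 0.08 rad or value of joint beam below -0.08 rad)), for 0.4 s.
2. the prop on the dropped side is gripped, while the other stands in its raised pan (((contact force between the fingers and prop_2 above 1 N and (horizontal distance between prop_1_mid and pan_right below 0.026 m and z of prop_1_mid in the frame of pan_right between 0.024 and 0.036 m and angle between prop_1_mid's own z axis and vertical below 0.25 rad) and value of joint beam above 0.04 rad) or (contact force between the fingers and prop_2 above 1 N and (horizontal distance between prop_1_mid and pan_left below 0.026 m and z of prop_1_mid in the frame of pan_left between 0.024 and 0.036 m and angle between prop_1_mid's own z axis and vertical below 0.25 rad) and value of joint beam below -0.04 rad) or (contact force between the fingers and prop_1 above 1 N and (horizontal distance between prop_2_mid and pan_right below 0.026 m and z of prop_2_mid in the frame of pan_right between 0.024 and 0.036 m and angle between prop_2_mid's own z axis and vertical below 0.25 rad) and value of joint beam above 0.04 rad) or (contact force between the fingers and prop_1 above 1 N and (horizontal distance between prop_2_mid and pan_left below 0.026 m and z of prop_2_mid in the frame of pan_left between 0.024 and 0.036 m and angle between prop_2_mid's own z axis and vertical below 0.25 rad) and value of joint beam below -0.04 rad))), for 0.02 s.
At the end, for the whole second after the job is handed in: The prop that dropped stands upright (within 0.1 rad) on the floor of the tray's empty bay, within 30 mm of its centre along each of the tray's axes; the other stands in a pan of the balance, within 26 mm of the pan's centre, foot on its floor; both released (((x of prop_2_mid in the frame of tray_bay between -0.03 and 0.03 m and y of prop_2_mid in the frame of tray_bay between -0.03 and 0.03 m and z of prop_2_mid in the frame of tray_bay between 0.025 and 0.035 m and angle between prop_2_mid's own z axis and vertical below 0.1 rad and ((horizontal distance between prop_1_mid and pan_left below 0.026 m and z of prop_1_mid in the frame of pan_left between 0.024 and 0.036 m and angle between prop_1_mid's own z axis and vertical below 0.25 rad) or (horizontal distance between prop_1_mid and pan_right below 0.026 m and z of prop_1_mid in the frame of pan_right between 0.024 and 0.036 m and angle between prop_1_mid's own z axis and vertical below 0.25 rad))) or (x of prop_1_mid in the frame of tray_bay between -0.03 and 0.03 m and y of prop_1_mid in the frame of tray_bay between -0.03 and 0.03 m and z of prop_1_mid in the frame of tray_bay between 0.025 and 0.035 m and angle between prop_1_mid's own z axis and vertical below 0.1 rad and ((horizontal distance between prop_2_mid and pan_left below 0.026 m and z of prop_2_mid in the frame of pan_left between 0.024 and 0.036 m and angle between prop_2_mid's own z axis and vertical below 0.25 rad) or (horizontal distance between prop_2_mid and pan_right below 0.026 m and z of prop_2_mid in the frame of pan_right between 0.024 and 0.036 m and angle between prop_2_mid's own z axis and vertical below 0.25 rad))))); the robot touches nothing.
It fails at once if a prop is toppled (tilted over 0.6 rad) (angle between prop_1_mid's own z axis and vertical above 0.6 rad).
It fails at once if a prop is toppled (tilted over 0.6 rad) (angle between prop_2_mid's own z axis and vertical above 0.6 rad).
It fails at once if the jar is shifted by more than 20 mm or knocked over (distance of jar from where it was at the start of the episode above 0.02 m or angle between jar's own z axis and vertical above 0.4 rad).
It fails at once if the stamp is shifted by more than 20 mm or knocked over (distance of stamp from where it was at the start of the episode above 0.02 m or angle between stamp's own z axis and vertical above 0.4 rad).
It also fails if it takes over 67 s, if anything falls off the work surface, if the arm or the gripper's body presses on something with over 40 N, if the wrist force passes 120 N, or if a joint passes its speed limit or range.

## Working session

There is one attempt and no reset: what is moved stays moved. The work goes in short steps, Python scripts to look and compute and a shell command to move; the robot and the scene stay as the last step left them, time stands still between calls to the robot, and variables do not carry over. Pictures are saved under pics/ and viewed, and the job is handed in when it is done.

```bash
ls; mkdir -p pics
python3 - <<'E'
from workcell import state, imaging, job, env
import cv2
s=state();print({k:(s[k]) for k in ['time_s','ee_pos','ee_rot','gripper_width']}, env.grip_depth)
for n in ['top','side']:
    im,d=imaging.grab_frame(n);cv2.imwrite(f'pics/{n}0.png',im[...,::-1])
    import numpy as np; np.save(f'{n}0.npy',d)
    print(n,imaging.camera_info(n))
E
```

```text
pics
{'time_s': 0.0, 'ee_pos': array([ 140.36427836, -557.07490279,  213.12923749]), 'ee_rot': array([-9.01008923e+01,  2.47527959e-03, -1.65859688e+02]), 'gripper_width': 91.40864065454734} 18.8
top {'fx': 595.8314334801521, 'fy': 595.8314334801521, 'cx': 315.928016959891, 'cy': 235.2145057475263, 'R': array([[ 0.00387471, -0.99998892, -0.00267406],
       [-0.9790367 , -0.00324893, -0.20365801],
       [ 0.20364707,  0.00340712, -0.97903844]]), 't': array([  15.84643043,  531.49618054, 1251.13928013])}
side {'fx': 458.4803214447518, 'fy': 458.4803214447518, 'cx': 322.70080761881604, 'cy': 239.50457269814535, 'R': array([[ 0.83715239, -0.54695969, -0.00331057],
       [-0.41435081, -0.6302128 , -0.65661651],
       [ 0.3570564 ,  0.55105982, -0.75421734]]), 't': array([-436.03423455,  270.49619574,  760.93807288])}
```

View pics/top0.png

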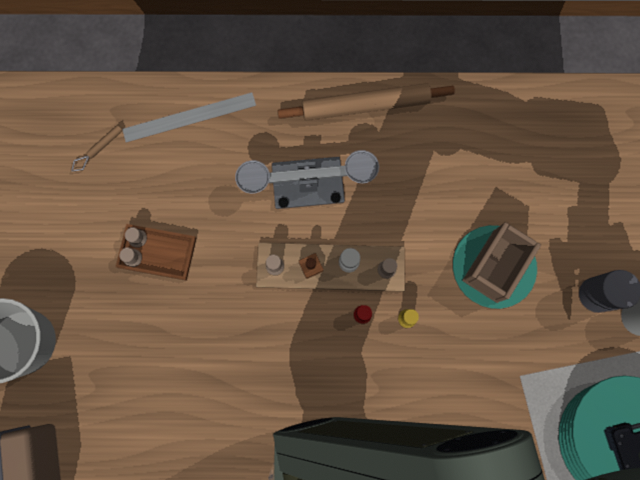

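View pics/side0.png

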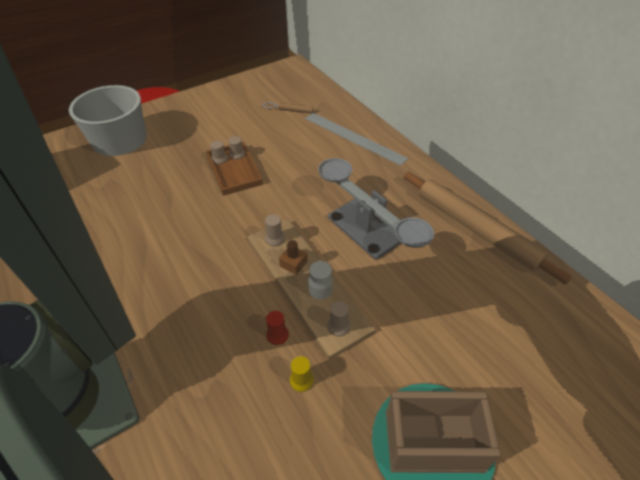

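The pale props are at top-view pixels (274,263) and (388,268). The stamp is at (311,264) and the jar at (349,259). The red (363,314) and yellow (409,318) props are decoys. The balance is at (308,175), the tray at (157,250) and the planter at (500,262). Next I'll localise these.

```bash
cat > h.py <<'E'
import numpy as np, cv2
from workcell import state, imaging, job, env
from scipy.spatial.transform import Rotation as Ro
def cloud(n,d,info=None):
    c=info or imaging.camera_info(n)
    v,u=np.mgrid[0:480,0:640]
    P=np.stack([(u-c['cx'])/c['fx']*d,(v-c['cy'])/c['fy']*d,d],-1)
    W=(P-c['t'])@c['R']
    W[d<=0]=np.nan
    return W
def circ(xy):  # min enclosing
    return cv2.minEnclosingCircle(xy.astype(np.float32))
def R_():
    s=state();return np.array(s['ee_pos']),Ro.from_euler('xyz',s['ee_rot'],degrees=True)
def plan(target,yaw=None,tilt=None,Rt=None):
    """target TCP mm -> delta_pos cm in tool axes & twist deg; yaw= tool yaw (roll -90)"""
    p,R=R_()
    d=R.inv().apply(np.array(target)-p)/10
    if Rt is None: Rt=Ro.from_euler('xyz',[-90,0,yaw],degrees=True)
    w=(R.inv()*Rt).as_rotvec(degrees=True)
    print('delta_pos',d.round(2),'twist',w.round(2))
E
python3 - <<'E'
from h import *
d=np.load('top0.npy');W=cloud('top',d)
im=cv2.imread('pics/top0.png')
def reg(n,u0,u1,v0,v1,z0,z1):
    w=W[v0:v1,u0:u1].reshape(-1,3);m=(w[:,2]>z0)&(w[:,2]<z1);w=w[m]
    if len(w)<4: print(n,len(w));return None
    (c,r)=circ(w[:,:2]);print(n,len(w),'circ',np.round(c,1),round(r,1),'mean',w.mean(0).round(1),'rect',[np.round(a,1) for a in cv2.minAreaRect(w[:,:2].astype(np.float32))]);return w
reg('table',150,250,330,400,-30,30)
for n,b in dict(pA=(258,292,245,282),stamp=(298,325,245,285),jar=(332,365,240,280),pB=(374,402,250,290),red=(350,376,298,330)).items():
    reg(n+' top',*b,55,100)
reg('board',250,410,235,295,8,25)
reg('panL',230,275,155,200,70,110);reg('panR',342,382,145,190,70,110)
reg('beam',270,345,150,215,55,110);reg('base',268,348,150,215,5,25)
reg('tray',112,200,220,285,12,25); reg('trayfloor',112,200,220,285,2,10);reg('stock',112,150,220,270,35,70)
reg('planter',450,545,215,310,80,120)
E
python3 - <<'E'
import cv2
im=cv2.imread('pics/top0.png')[140:340,100:420]
cv2.imwrite('pics/c0.png',cv2.resize(im,None,fx=2.5,fy=2.5,interpolation=cv2.INTER_CUBIC))
E
```

```text
table 6970 circ [253.9 273.3] 133.8 mean [253.4 271.8  -0.6] rect [array([253.9, 273.3]), array([148.4, 223.1]), np.float64(0.3)]
pA top 187 circ [468.8 110.3] 15.9 mean [467.9 109.9  73.2] rect [array([468.6, 109.6]), array([30.9, 29.4]), np.float64(2.5)]
stamp top 90 circ [467.2  30. ] 10.9 mean [465.8  30.2  76.8] rect [array([466.7,  30. ]), array([20.6, 20.3]), np.float64(67.3)]
jar top 328 circ [476.3 -53.2] 22.5 mean [475.7 -53.5  79.9] rect [array([476.3, -54.2]), array([41.1, 40.8]), np.float64(21.2)]
pB top 185 circ [ 461.7 -138.4] 15.8 mean [ 461.1 -137.9   73. ] rect [array([ 461.8, -138.5]), array([30.9, 29.8]), np.float64(81.0)]
red top 167 circ [363.4 -84.7] 15.8 mean [363.1 -84.7  59.3] rect [array([363.2, -84.1]), array([29.8, 30.4]), np.float64(44.5)]
board 5146 circ [480.8 -16.7] 176.7 mean [466.9 -13.6  14.3] rect [array([478.1, -16.1]), array([334.4, 122.9]), np.float64(89.3)]
panL 946 circ [655.2 151.9] 43.6 mean [655.7 156.4  82.7] rect [array([657.7, 155. ]), array([74.5, 84.2]), np.float64(39.3)]
panR 911 circ [677.6 -77.6] 40.4 mean [679.5 -79.4  82.8] rect [array([679. , -80.6]), array([73.9, 74.7]), np.float64(51.1)]
beam 1052 circ [663.7  37.9] 83.0 mean [664.7  38.   74.9] rect [array([664.5,  37.9]), array([ 54.2, 164.1]), np.float64(2.5)]
base 2155 circ [673.2  42.4] 113.0 mean [655.7  38.4  13.2] rect [array([668.9,  39.2]), array([151.2, 181.7]), np.float64(0.8)]
tray 765 circ [501. 379.] 93.7 mean [500.7 384.1  17.1] rect [array([501.4, 379.7]), array([162.1, 100.8]), np.float64(79.6)]
trayfloor 2122 circ [500.  381.8] 122.6 mean [499.2 367.5   5.4] rect [array([502.8, 382.6]), array([148.5, 204.2]), np.float64(0.5)]
stock 383 circ [510.  427.8] 38.5 mean [509.1 427.   49.1] rect [array([510. , 428.1]), array([32.7, 77.1]), np.float64(78.9)]
planter 1219 circ [ 470.5 -381.9] 81.9 mean [ 469.8 -381.6   91.9] rect [array([ 471.4, -382.9]), array([ 91.5, 142.3]), np.float64(56.3)]
```

View pics/c0.png

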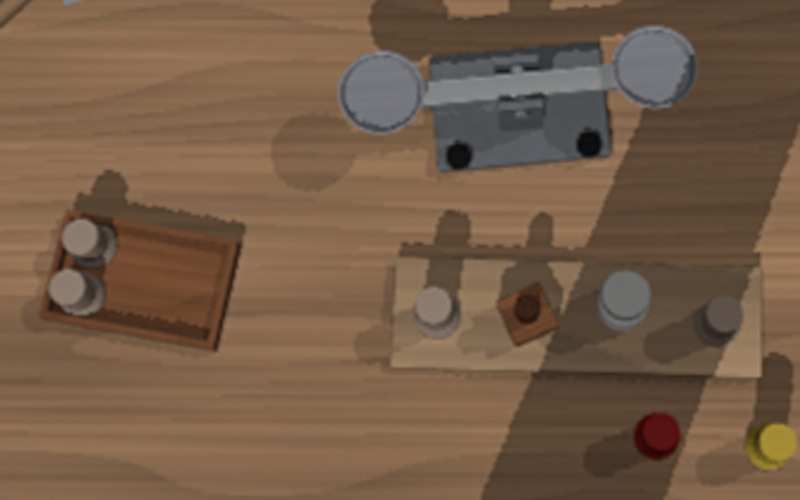

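The crop confirms the two pale props at the ends of the board, at crop (436,312) and (722,320). I'll take prop B, at about (462,-138), first.

Run:
```python
from h import *
plan([461.7,-138.3,200],-90)
```

```text
delta_pos [-41.39   1.37 -32.76] twist [ 8.000e-02 -7.586e+01 -6.000e-02]
```

```bash
python3 -m pendant '[{"delta_pos":[-2.5,0,-2],"twist":[0,-5,0],"grip":100},{"delta_pos":[-6,0,-4.8],"twist":[0,-13,0],"grip":100},{"delta_pos":[-9.8,0,-7.7],"twist":[0,-21,0],"grip":100},{"delta_pos":[-13.6,0,-10.6],"twist":[0,-29,0],"grip":100},{"delta_pos":[-17.4,0,-13.6],"twist":[0,-37,0],"grip":100}]' 20; python3 -c "
from h import *
plan([461.7,-138.3,200],-90)"
```

```text
time_s: 0.6
ee_pos: [276.6, -381.5, 213.6]
ee_rot: [-90.0, 0.0, -128.6]
force: [0.3, 0.0, 0.3]
gripper_width: 91.1
delta_pos [-30.55   1.37  -0.7 ] twist [ 1.000e-02 -3.858e+01 -2.000e-02]
```

```bash
python3 -m pendant '[{"delta_pos":[-4.7,0.2,-0.1],"twist":[0,-8,0],"grip":100},{"delta_pos":[-9.4,0.4,-0.2],"twist":[0,-16,0],"grip":100},{"delta_pos":[-14,0.6,-0.3],"twist":[0,-24,0],"grip":100},{"delta_pos":[-18.6,0.8,-0.4],"twist":[0,-32,0],"grip":100},{"delta_pos":[-22.6,1,-0.5],"twist":[0,-38.5,0],"grip":100}]'; python3 -c "
from h import *
plan([461.7,-138.3,120],-90)"
```

```text
time_s: 1.1
ee_pos: [414.7, -202.0, 203.7]
ee_rot: [-90.0, 0.0, -90.0]
force: [0.2, -0.0, -1.0]
gripper_width: 91.3
delta_pos [-6.37  8.37  4.7 ] twist [ 0.01 -0.03 -0.01]
```

```bash
python3 -m pendant '[{"delta_pos":[-2.5,2.5,1.9],"twist":[0,0,0],"grip":100},{"delta_pos":[-4.5,5,3.4],"twist":[0,0,0],"grip":100},{"delta_pos":[-6,7.5,4.5],"twist":[0,0,0],"grip":100},{"delta_pos":[-6.4,8.4,4.7],"twist":[0,0,0],"grip":100},{"delta_pos":[-6.4,8.4,4.7],"twist":[0,0,0],"grip":100}]'
python3 - <<'E'
from h import *
plan([461.7,-138.3,37],-90)
c=imaging.camera_info('wrist'); im,d=imaging.grab_frame('wrist');cv2.imwrite('pics/w1.png',im[...,::-1])
W=cloud('wrist',d,c).reshape(-1,3)
m=(W[:,2]>70)&(W[:,2]<82)&(np.hypot(W[:,0]-461.7,W[:,1]+138.3)<35)
w=W[m];print(len(w),circ(w[:,:2]),w.mean(0))
E
```

```text
time_s: 1.6
ee_pos: [460.3, -139.8, 118.7]
ee_rot: [-90.2, 0.0, -90.3]
force: [-0.8, 0.6, 0.2]
gripper_width: 91.5
delta_pos [-0.15  8.17  0.17] twist [ 0.2  -0.28 -0.05]
1644 ((463.1014709472656, -141.97950744628906), 16.11520004272461) [ 462.90160897 -141.21464806   74.17215697]
```

View pics/w1.png

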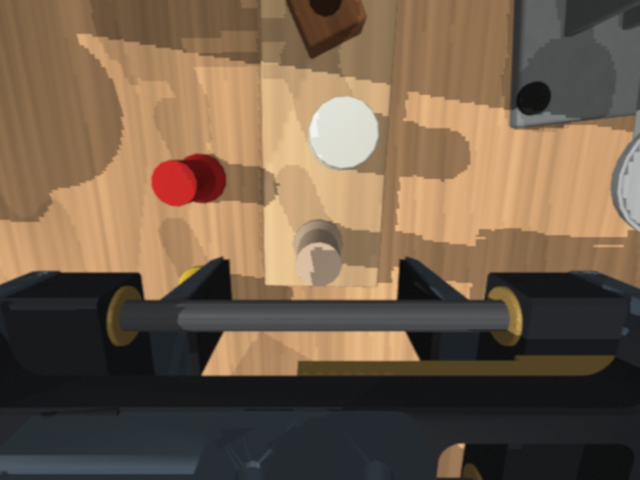

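The wrist view shows the prop top at (318,262) between the fingers, centred to about 2 mm, with clear space around it. I'll go down and grip.

```bash
python3 -m pendant '[{"delta_pos":[0,2,0.1],"twist":[0,0,0],"grip":100},{"delta_pos":[0,4.5,0.2],"twist":[0,0,0],"grip":100},{"delta_pos":[0,6.8,0.2],"twist":[0,0,0],"grip":100},{"delta_pos":[0,8.2,0.2],"twist":[0,0,0],"grip":100},{"delta_pos":[0,8.2,0.2],"twist":[0,0,0],"grip":100}]';  python3 -m pendant '[{"delta_pos":[0,0,0],"twist":[0,0,0],"grip":60},{"delta_pos":[0,0,0],"twist":[0,0,0],"grip":30},{"delta_pos":[0,0,0],"twist":[0,0,0],"grip":10},{"delta_pos":[0,0,0],"twist":[0,0,0],"grip":10},{"delta_pos":[0,0,0],"twist":[0,0,0],"grip":10}]' 15
```

```text
time_s: 2.15
ee_pos: [462.3, -141.3, 37.6]
ee_rot: [-90.1, 0.0, -90.4]
force: [0.9, 0.1, 0.9]
gripper_width: 91.3
time_s: 2.65
ee_pos: [463.5, -140.4, 38.4]
ee_rot: [-90.0, -0.0, -90.4]
force: [1.7, -0.7, -0.4]
gripper_width: 54.3
```

```bash
python3 -m pendant '[{"delta_pos":[0,0,0],"twist":[0,0,0],"grip":10},{"delta_pos":[0,0,0],"twist":[0,0,0],"grip":10},{"delta_pos":[0,0,0],"twist":[0,0,0],"grip":10},{"delta_pos":[0,0,0],"twist":[0,0,0],"grip":10},{"delta_pos":[0,0,0],"twist":[0,0,0],"grip":10}]' 15
```

```text
time_s: 3.15
ee_pos: [463.2, -140.4, 37.9]
ee_rot: [-90.0, -0.0, -90.4]
force: [0.4, -0.3, 1.9]
gripper_width: 30.7
```

```bash
python3 -m pendant '[{"delta_pos":[0,-1.5,0],"twist":[0,0,0],"grip":10},{"delta_pos":[0,-4.5,0],"twist":[0,0,0],"grip":10},{"delta_pos":[0,-8,0.5],"twist":[0,0,0],"grip":10},{"delta_pos":[0,-11,2],"twist":[0,0,0],"grip":10},{"delta_pos":[-0.5,-12.2,5],"twist":[0,-2,0],"grip":10}]'
python3 - <<'E'
from h import *
c=imaging.camera_info('wrist'); im,d=imaging.grab_frame('wrist');cv2.imwrite('pics/w2.png',im[...,::-1])
W=cloud('wrist',d,c).reshape(-1,3)
m=(W[:,2]>70)&(W[:,2]<98)&(np.hypot(W[:,0]-679,W[:,1]+80.5)<50)
w=W[m];print(len(w),circ(w[:,:2]),w.mean(0))
plan([679,-80.5,155],-84.5)
E
```

```text
time_s: 3.65
ee_pos: [513.7, -136.4, 163.2]
ee_rot: [-89.8, -0.1, -88.4]
force: [0.2, -0.3, -0.1]
gripper_width: 31.3
9148 ((677.9718627929688, -75.71244049072266), 45.13966751098633) [680.47136329 -78.93680938  82.96931584]
delta_pos [-5.07  1.12 15.97] twist [-0.75 -3.75  0.17]
```

View pics/w2.png

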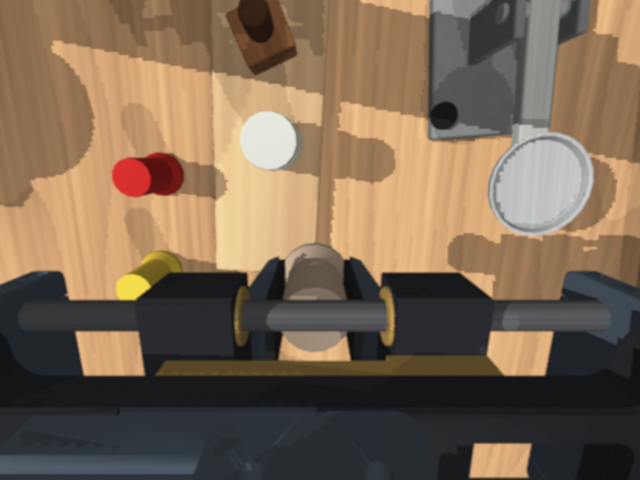

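The prop is held and upright, with its foot at (315,250), and the right pan is visible at (541,183). I'll refine both positions.

Run:
```python
from h import *
s=state();print(s['ee_pos'],s['ee_rot'])
c=imaging.camera_info('wrist'); im,d=imaging.grab_frame('wrist')
W=cloud('wrist',d,c)
w=W[225:275,255:375].reshape(-1,3); w=w[(w[:,2]>125)&(w[:,2]<205)]
p=np.array(s['ee_pos'])
w=w[abs(w[:,0]-p[0])<24]
for z in range(130,205,6):
    q=w[abs(w[:,2]-z)<3]
    if len(q): print(z,len(q),'x',q[:,0].min().round(1),q[:,0].max().round(1),'ymax',q[:,1].max().round(1))
# pan: rim
v=W[110:250,470:610].reshape(-1,3); v=v[(v[:,2]>70)&(v[:,2]<98)]
print(np.percentile(v[:,2],[5,50,95]))
# trim beam: iterate circle of radius 38
from scipy.optimize import minimize
best=None
cx=np.array([679,-80.])
g=[(np.sum(np.hypot(v[:,0]-a,v[:,1]-b)<38.3),a,b) for a in np.arange(670,690,.5) for b in np.arange(-90,-70,.5)]
m=max(g)[0];print(m,len(v),np.mean([q[1:] for q in g if q[0]>m-3],0))
```

```text
[ 520.78963457 -136.04841107  164.27444353] [-89.24843853  -0.14582778 -88.25122784]
142 77 x 503.5 537.3 ymax -116.9
148 391 x 503.7 537.5 ymax -116.9
154 479 x 504.1 537.2 ymax -118.0
160 173 x 506.3 535.0 ymax -121.5
166 265 x 496.9 542.4 ymax -118.5
172 287 x 496.9 544.5 ymax -118.2
178 273 x 496.9 544.7 ymax -117.9
184 204 x 497.0 544.7 ymax -118.1
190 109 x 496.8 544.7 ymax -118.1
[75.376855   82.65230842 88.49266663]
8267 9031 [678.75 -82.5 ]
```

```bash
python3 -c "
from h import *
plan([679,-80,145],-84.5)"
```

```text
delta_pos [-5.12  1.86 16.26] twist [-0.46 -3.79  0.13]
```

```bash
python3 -m pendant '[{"delta_pos":[-1,0,3],"twist":[0,-1,0],"grip":10},{"delta_pos":[-2.4,0,7.5],"twist":[0,-2,0],"grip":10},{"delta_pos":[-3.8,0.4,12],"twist":[0,-3,0],"grip":10},{"delta_pos":[-4.8,1.2,15],"twist":[0,-3.8,0],"grip":10},{"delta_pos":[-5.1,1.7,16],"twist":[0,-3.8,0],"grip":10}]';python3 -m pendant '[{"delta_pos":[0,0,0],"twist":[0,0,0],"grip":10},{"delta_pos":[0,0.3,0],"twist":[0,0,0],"grip":10},{"delta_pos":[0,0.8,0],"twist":[0,0,0],"grip":10},{"delta_pos":[0,1,0],"twist":[0,0,0],"grip":10},{"delta_pos":[0,1,0],"twist":[0,0,0],"grip":10}]'
python3 - <<'E'
from h import *
plan([679,-80,107],-84.5)
im,d=imaging.grab_frame('side');cv2.imwrite('pics/s2.png',cv2.resize(im[120:300,260:500,::-1],None,fx=3,fy=3))
E
```

```text
time_s: 4.25
ee_pos: [673.2, -78.8, 140.6]
ee_rot: [-90.1, 0.0, -84.5]
force: [-0.6, 0.1, -0.5]
gripper_width: 30.5
time_s: 4.75
ee_pos: [670.9, -80.6, 133.0]
ee_rot: [-90.0, -0.0, -84.6]
force: [-0.1, -0.1, -1.1]
gripper_width: 31.0
delta_pos [0.02 2.59 0.82] twist [ 0.04 -0.1   0.  ]
```

View pics/s2.png

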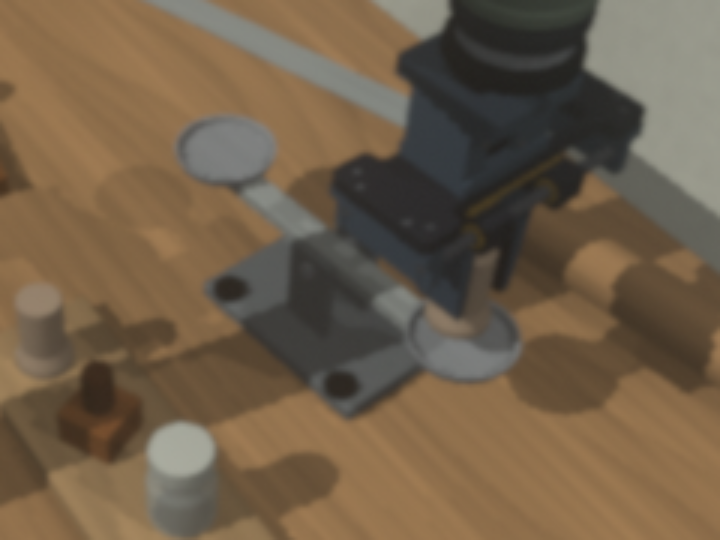

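The prop hovers over the right pan at (465,320). I'll correct x by 8 mm, then lower.

```bash
python3 -m pendant '[{"delta_pos":[0,0,0.4],"twist":[0,0,0],"grip":10},{"delta_pos":[0,0.7,0.8],"twist":[0,0,0],"grip":10},{"delta_pos":[0,1.4,0.8],"twist":[0,0,0],"grip":10},{"delta_pos":[0,2,0.8],"twist":[0,0,0],"grip":10},{"delta_pos":[0,2.2,0.8],"twist":[0,0,0],"grip":10}]';python3 -m pendant '[{"delta_pos":[0,0,0],"twist":[0,0,0],"grip":10},{"delta_pos":[0,0.2,0],"twist":[0,0,0],"grip":10},{"delta_pos":[0,0.3,0],"twist":[0,0,0],"grip":10},{"delta_pos":[0,0.3,0],"twist":[0,0,0],"grip":10},{"delta_pos":[0,0.3,0],"twist":[0,0,0],"grip":10}]'
python3 - <<'E'
from h import *
plan([679,-80,107],-84.5)
im,d=imaging.grab_frame('side');cv2.imwrite('pics/s3.png',cv2.resize(im[150:300,300:500,::-1],None,fx=4,fy=4))
E
```

```text
time_s: 5.3
ee_pos: [679.0, -79.3, 109.4]
ee_rot: [-90.1, 0.0, -84.6]
force: [0.2, 0.6, -0.1]
gripper_width: 30.9
time_s: 5.8
ee_pos: [679.8, -79.4, 108.1]
ee_rot: [-90.0, -0.0, -84.6]
force: [-0.0, -0.3, -0.9]
gripper_width: 30.7
delta_pos [ 0.05  0.11 -0.09] twist [-0.02 -0.06  0.01]
```

View pics/s3.png

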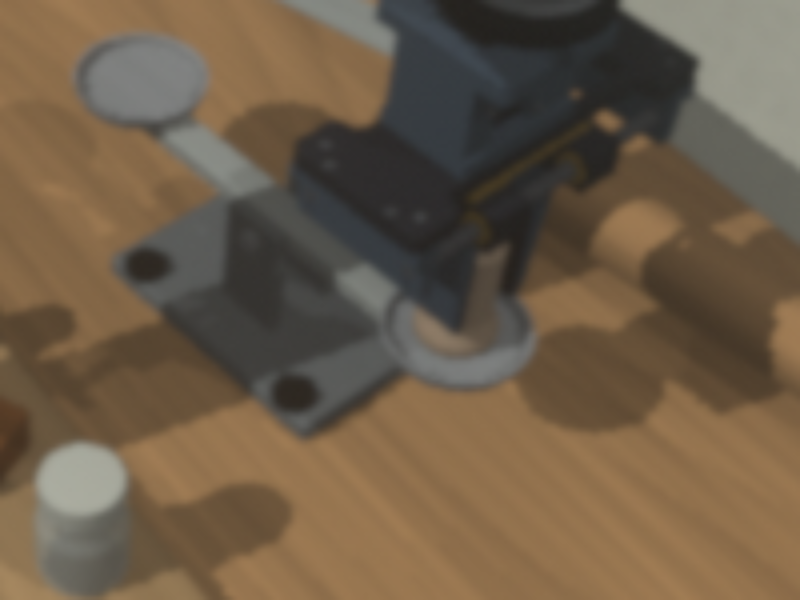

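```bash
python3 -m pendant '[{"delta_pos":[0,0.1,0],"twist":[0,0,0],"grip":10},{"delta_pos":[0,0.2,0],"twist":[0,0,0],"grip":10},{"delta_pos":[0,0.3,0],"twist":[0,0,0],"grip":10},{"delta_pos":[0,0.3,0],"twist":[0,0,0],"grip":20},{"delta_pos":[0,0.3,0],"twist":[0,0,0],"grip":60}]';python3 -m pendant '[{"delta_pos":[0,0,0],"twist":[0,0,0],"grip":80},{"delta_pos":[0,0,0],"twist":[0,0,0],"grip":100},{"delta_pos":[0,0,0],"twist":[0,0,0],"grip":100},{"delta_pos":[0,0,0],"twist":[0,0,0],"grip":100},{"delta_pos":[0,0,0],"twist":[0,0,0],"grip":100}]'
python3 - <<'E'
from h import *
im,d=imaging.grab_frame('side');cv2.imwrite('pics/s4.png',cv2.resize(im[150:300,300:500,::-1],None,fx=4,fy=4))
E
```

```text
time_s: 6.35
ee_pos: [679.8, -79.4, 105.0]
ee_rot: [-90.0, -0.0, -84.6]
force: [0.1, 0.2, -0.6]
gripper_width: 36.6
time_s: 6.85
ee_pos: [679.8, -79.4, 105.0]
ee_rot: [-90.0, -0.0, -84.6]
force: [-0.3, 0.7, -0.6]
gripper_width: 76.3
```

View pics/s4.png

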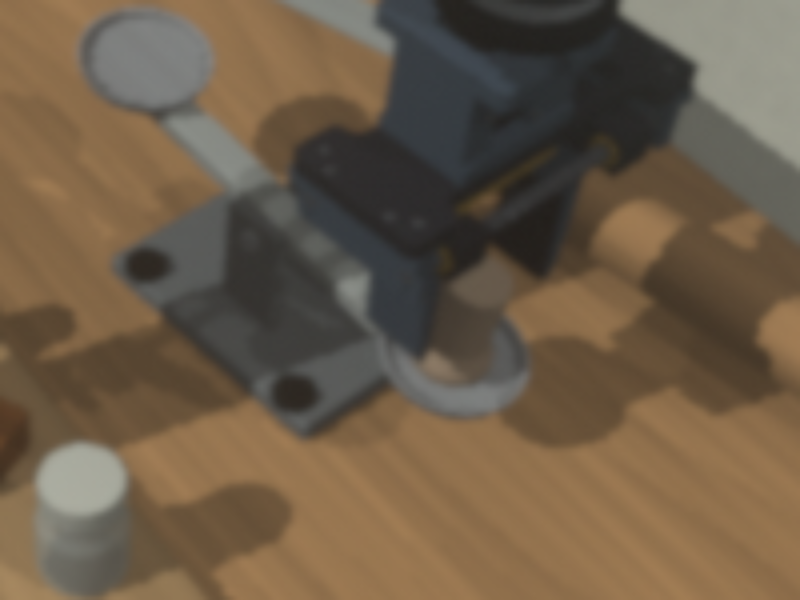

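Prop B stands in the right pan, foot at (465,365), and rode down with it. I'll retreat and go to prop A.

```bash
python3 -m pendant '[{"delta_pos":[0,-1,0],"twist":[0,0,0],"grip":100},{"delta_pos":[0,-3,0],"twist":[0,0,0],"grip":100},{"delta_pos":[0,-6,0],"twist":[0,0,0],"grip":100},{"delta_pos":[0,-9,0],"twist":[0,0,0],"grip":100},{"delta_pos":[-1.5,-9,-1.5],"twist":[0,0,0],"grip":100}]'
python3 - <<'E'
from h import *
plan([469,110,150],-90)
E
```

```text
time_s: 7.4
ee_pos: [667.3, -67.4, 200.7]
ee_rot: [-89.3, -0.2, -84.6]
force: [0.9, 1.0, 0.0]
gripper_width: 91.2
delta_pos [-19.52   4.8  -18.15] twist [-0.67  5.35  0.15]
```

```bash
python3 -m pendant '[{"delta_pos":[-3,0,-3],"twist":[0,1,0],"grip":100},{"delta_pos":[-6.4,0,-6],"twist":[0,2,0],"grip":100},{"delta_pos":[-9.8,0.5,-9.2],"twist":[0,4,0],"grip":100},{"delta_pos":[-13.2,1,-12.4],"twist":[0,5.4,0],"grip":100},{"delta_pos":[-16,2,-15],"twist":[0,5.4,0],"grip":100}]'
python3 - <<'E'
from h import *
plan([469,110,120],-90)
im,d=imaging.grab_frame('top');cv2.imwrite('pics/t5.png',cv2.resize(im[140:300,220:420,::-1],None,fx=4,fy=4-0.4))
W=cloud('top',d)
w=W[145:215,335:400].reshape(-1,3);q=w[(w[:,2]>108)&(w[:,2]<145)];print(q.mean(0) if len(q) else 0,len(q),circ(q[:,:2]))
w=W[140:215,225:280].reshape(-1,3);q=w[(w[:,2]>90)&(w[:,2]<125)];print('L',q.mean(0),len(q),circ(q[:,:2]))
E
```

```text
time_s: 7.9
ee_pos: [497.6, 80.5, 176.2]
ee_rot: [-89.9, 0.0, -90.0]
force: [0.0, -0.5, -0.5]
gripper_width: 91.2
delta_pos [-2.95  5.62 -2.87] twist [-0.14  0.02 -0.04]
[677.60428728 -84.92522977 122.74160459] 206 ((678.8610229492188, -84.88213348388672), 17.63276481628418)
L [679.28758718 158.94620986 100.41599637] 252 ((673.413818359375, 156.5031280517578), 32.056480407714844)
```

View pics/t5.png

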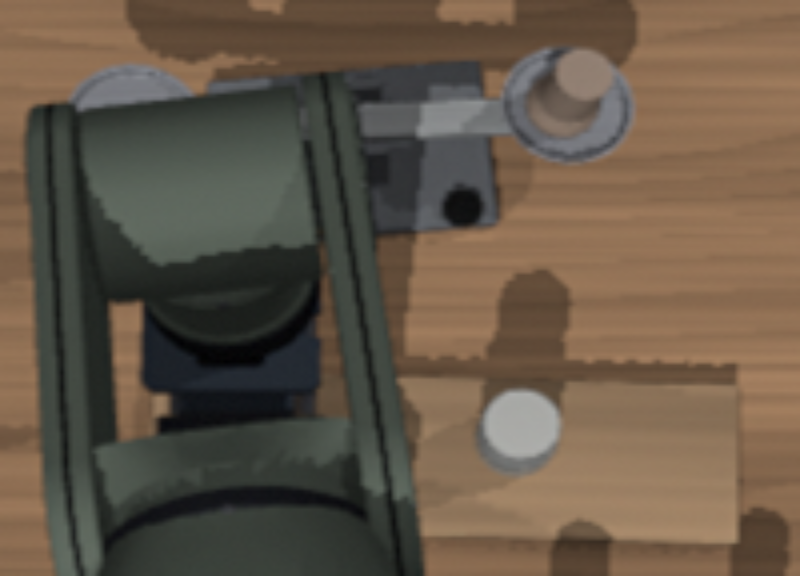

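Prop B's top is at crop (585,75) and it stands inside the right pan, tilted with it, within about 5 mm of centre. Continuing to prop A.

```bash
python3 -m pendant '[{"delta_pos":[-1.2,1.5,-1.2],"twist":[0,0,0],"grip":100},{"delta_pos":[-2.4,3.5,-2.2],"twist":[0,0,0],"grip":100},{"delta_pos":[-2.9,5,-2.9],"twist":[0,0,0],"grip":100},{"delta_pos":[-2.9,5.6,-2.9],"twist":[0,0,0],"grip":100},{"delta_pos":[-2.9,5.6,-2.9],"twist":[0,0,0],"grip":100}]'
python3 - <<'E'
from h import *
plan([469,110,37],-90)
c=imaging.camera_info('wrist'); im,d=imaging.grab_frame('wrist');cv2.imwrite('pics/w6.png',im[...,::-1])
W=cloud('wrist',d,c).reshape(-1,3)
m=(W[:,2]>68)&(W[:,2]<82)&(np.hypot(W[:,0]-469,W[:,1]-110)<35)
w=W[m];print(len(w),circ(w[:,:2]),w.mean(0))
E
```

```text
time_s: 8.45
ee_pos: [470.1, 108.0, 118.9]
ee_rot: [-90.0, -0.0, -89.9]
force: [0.7, 0.3, -0.1]
gripper_width: 91.4
delta_pos [-0.2   8.19 -0.11] twist [0.01 0.06 0.02]
1679 ((469.4869079589844, 107.482177734375), 16.08224105834961) [469.38989362 108.40497358  74.1031135 ]
```

View pics/w6.png

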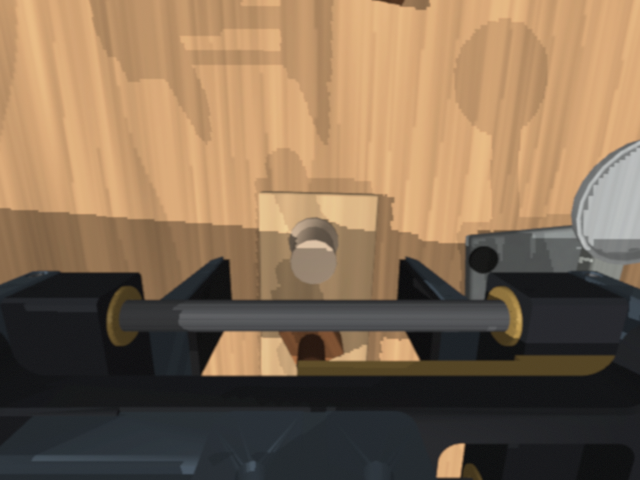

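Prop A's top is at (313,262), centred between the fingers, and the stamp at (312,348) is clear. Down and grip.

```bash
python3 -m pendant '[{"delta_pos":[0,2,0],"twist":[0,0,0],"grip":100},{"delta_pos":[0,4.5,0],"twist":[0,0,0],"grip":100},{"delta_pos":[0,6.8,0],"twist":[0,0,0],"grip":100},{"delta_pos":[0,8.2,0],"twist":[0,0,0],"grip":90},{"delta_pos":[0,8.2,0],"twist":[0,0,0],"grip":60}]';  python3 -m pendant '[{"delta_pos":[0,0,0],"twist":[0,0,0],"grip":10},{"delta_pos":[0,0,0],"twist":[0,0,0],"grip":10},{"delta_pos":[0,0,0],"twist":[0,0,0],"grip":10},{"delta_pos":[0,0,0],"twist":[0,0,0],"grip":10},{"delta_pos":[0,0,0],"twist":[0,0,0],"grip":10}]' 15;  python3 -m pendant '[{"delta_pos":[0,0,0],"twist":[0,0,0],"grip":10},{"delta_pos":[0,0,0],"twist":[0,0,0],"grip":10},{"delta_pos":[0,0,0],"twist":[0,0,0],"grip":10},{"delta_pos":[0,0,0],"twist":[0,0,0],"grip":10},{"delta_pos":[0,0,0],"twist":[0,0,0],"grip":10}]' 15
```

```text
time_s: 9.0
ee_pos: [469.9, 107.6, 36.2]
ee_rot: [-90.1, -0.0, -90.0]
force: [0.0, -0.2, -0.4]
gripper_width: 78.1
time_s: 9.5
ee_pos: [470.1, 108.2, 37.4]
ee_rot: [-89.9, 0.0, -90.0]
force: [0.2, 0.1, 0.7]
gripper_width: 38.1
time_s: 10.0
ee_pos: [469.9, 108.2, 37.1]
ee_rot: [-90.0, -0.0, -90.0]
force: [-2.1, -0.3, 4.7]
gripper_width: 31.4
```

```bash
python3 -m pendant '[{"delta_pos":[0,-1.5,0],"twist":[0,0,0],"grip":10},{"delta_pos":[0,-4.5,0],"twist":[0,0,0],"grip":10},{"delta_pos":[0,-8.5,0],"twist":[0,0,0],"grip":10},{"delta_pos":[0,-12,0.5],"twist":[0,0,0],"grip":10},{"delta_pos":[0,-13.5,1.5],"twist":[0,0,0],"grip":10}]';python3 -m pendant '[{"delta_pos":[0,0,1],"twist":[0,0,0],"grip":10},{"delta_pos":[0,0,2],"twist":[0,0,0],"grip":10},{"delta_pos":[0,0,2],"twist":[0,0,0],"grip":10},{"delta_pos":[0,0,2],"twist":[0,0,0],"grip":10},{"delta_pos":[0,0,2],"twist":[0,0,0],"grip":10}]'
python3 - <<'E'
from h import *
s=state();p=np.array(s['ee_pos']);print(p,s['ee_rot'])
c=imaging.camera_info('wrist'); im,d=imaging.grab_frame('wrist');cv2.imwrite('pics/w7.png',im[...,::-1])
W=cloud('wrist',d,c)
w=W[225:275,255:375].reshape(-1,3); w=w[abs(w[:,0]-p[0])<24]
for z in np.arange(p[2]-24,p[2]-2,4):
    q=w[abs(w[:,2]-z)<2]
    if len(q): print(z,len(q),'x',q[:,0].min().round(1),q[:,0].max().round(1),'ymax',q[:,1].max().round(1))
v=W.reshape(-1,3);v=v[(abs(v[:,2]-100)<25)&(np.hypot(v[:,0]-656,v[:,1]-155)<55)]
g=[(np.sum(np.hypot(v[:,0]-a,(v[:,1]-b)/.99)<38.3),a,b) for a in np.arange(645,670,.5) for b in np.arange(143,168,.5)]
m=max(g)[0];cc=np.mean([q[1:] for q in g if q[0]>m-3],0);print(m,len(v),cc)
q=v[np.hypot(v[:,0]-cc[0],v[:,1]-cc[1])<27]
A=np.c_[q[:,:2]-cc,np.ones(len(q))];print('plane',np.linalg.lstsq(A,q[:,2],rcond=None)[0])
plan([656.6,152,150],-84.5)
b=np.radians(5.5);Rt=Ro.from_rotvec(8*np.array([np.cos(b),np.sin(b),0]),degrees=True)*Ro.from_euler('xyz',[-90,0,-84.5],degrees=True)
plan([656.6,152,150],Rt=Rt)
E
```

```text
time_s: 10.5
ee_pos: [485.9, 108.4, 174.9]
ee_rot: [-89.7, 0.0, -89.9]
force: [0.1, 0.6, -2.1]
gripper_width: 31.1
time_s: 11.0
ee_pos: [503.9, 108.0, 170.7]
ee_rot: [-90.2, -0.0, -90.0]
force: [0.8, 0.2, -0.9]
gripper_width: 31.1
[503.93671175 108.02384403 170.67774844] [-9.01663689e+01 -3.55343161e-02 -8.99582678e+01]
146.6777484368499 10 x 485.8 509.5 ymax 127.9
150.6777484368499 81 x 486.2 521.6 ymax 128.1
154.6777484368499 268 x 487.1 520.7 ymax 128.2
158.6777484368499 333 x 487.3 520.4 ymax 126.9
162.6777484368499 289 x 487.5 520.2 ymax 125.2
166.6777484368499 113 x 489.5 518.1 ymax 123.2
8763 9211 [655. 151.]
plane [-1.25174322e-02  1.41323121e-01  9.88475985e+01]
delta_pos [-4.38  2.07 15.26] twist [ 0.12 -5.46  0.02]
delta_pos [-4.38  2.07 15.26] twist [-0.26 -5.45  8.01]
```

View pics/w7.png

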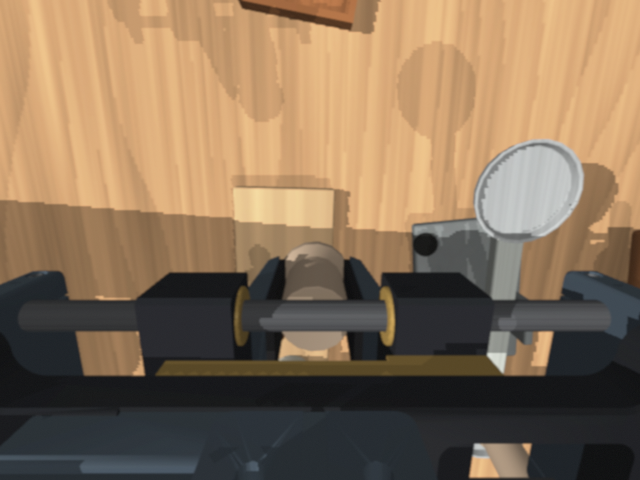

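The prop is held with its foot at (315,255), and the raised left pan is at (529,190). Its plane slope of 0.14 shows the beam at the right stop. I'll approach with the tool tilted 8° to match.

```bash
python3 -m pendant '[{"delta_pos":[-1,0,3],"twist":[0,-1,0],"grip":10},{"delta_pos":[-2.2,0,7],"twist":[0,-3,2],"grip":10},{"delta_pos":[-3.4,0.4,11.3],"twist":[-0.1,-4.5,5],"grip":10},{"delta_pos":[-4.1,1.2,14.2],"twist":[-0.2,-5.5,8],"grip":10},{"delta_pos":[-4.2,1.7,15.2],"twist":[-0.2,-5.5,8],"grip":10}]';python3 -m pendant '[{"delta_pos":[0,0,0],"twist":[0,0,0],"grip":10},{"delta_pos":[0,0,0],"twist":[0,0,0],"grip":10},{"delta_pos":[0,0,0],"twist":[0,0,0],"grip":10},{"delta_pos":[0,0,0],"twist":[0,0,0],"grip":10},{"delta_pos":[0,0,0],"twist":[0,0,0],"grip":10}]'
python3 - <<'E'
from h import *
b=np.radians(5.5);Rt=Ro.from_rotvec(8*np.array([np.cos(b),np.sin(b),0]),degrees=True)*Ro.from_euler('xyz',[-90,0,-84.5],degrees=True)
plan([655.8,150.5,125],Rt=Rt)
im,d=imaging.grab_frame('side');cv2.imwrite('pics/s8.png',cv2.resize(im[110:260,270:470,::-1],None,fx=4,fy=4))
E
```

```text
time_s: 11.55
ee_pos: [658.9, 149.4, 153.1]
ee_rot: [-89.9, 8.0, -84.5]
force: [-0.4, -0.6, -0.6]
gripper_width: 31.0
time_s: 12.05
ee_pos: [656.3, 150.5, 155.8]
ee_rot: [-89.8, 8.0, -84.4]
force: [0.5, -0.2, -0.5]
gripper_width: 30.9
delta_pos [ 0.42  3.05 -0.06] twist [-0.22  0.09  0.01]
```

View pics/s8.png

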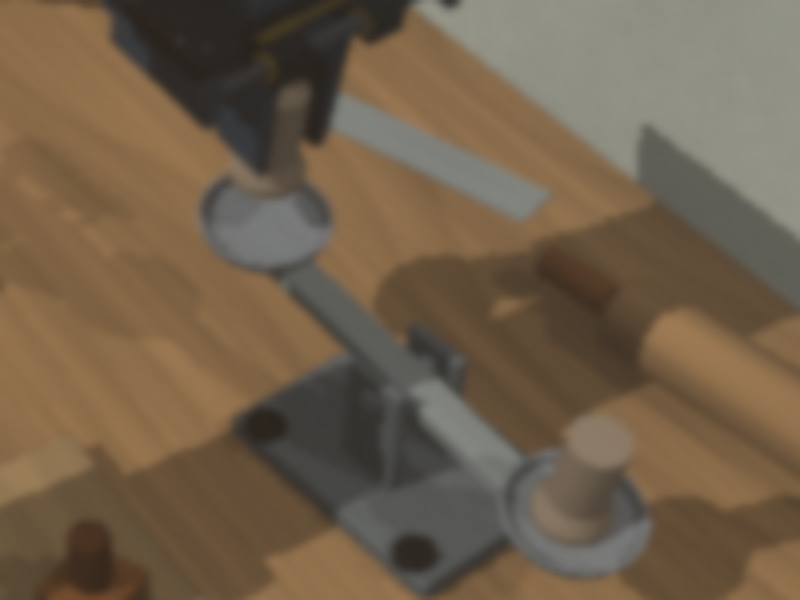

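```bash
python3 -m pendant '[{"delta_pos":[0.1,0.8,0],"twist":[0,0,0],"grip":10},{"delta_pos":[0.2,1.6,0],"twist":[0,0,0],"grip":10},{"delta_pos":[0.3,2.4,0],"twist":[0,0,0],"grip":10},{"delta_pos":[0.4,3,0],"twist":[0,0,0],"grip":10},{"delta_pos":[0.4,3,0],"twist":[0,0,0],"grip":10}]';python3 -m pendant '[{"delta_pos":[0,0.1,0],"twist":[0,0,0],"grip":10},{"delta_pos":[0,0.2,0],"twist":[0,0,0],"grip":10},{"delta_pos":[0,0.2,0],"twist":[0,0,0],"grip":10},{"delta_pos":[0,0.2,0],"twist":[0,0,0],"grip":10},{"delta_pos":[0,0.2,0],"twist":[0,0,0],"grip":10}]'
python3 - <<'E'
from h import *
im,d=imaging.grab_frame('side');cv2.imwrite('pics/s9.png',cv2.resize(im[110:260,270:470,::-1],None,fx=4,fy=4))
E
```

```text
time_s: 12.6
ee_pos: [656.1, 150.3, 122.9]
ee_rot: [-90.0, 8.0, -84.5]
force: [-0.6, -0.5, -1.6]
gripper_width: 31.3
time_s: 13.1
ee_pos: [657.0, 150.8, 122.9]
ee_rot: [-89.8, 8.0, -84.4]
force: [-0.5, 0.2, -1.1]
gripper_width: 31.0
```

View pics/s9.png

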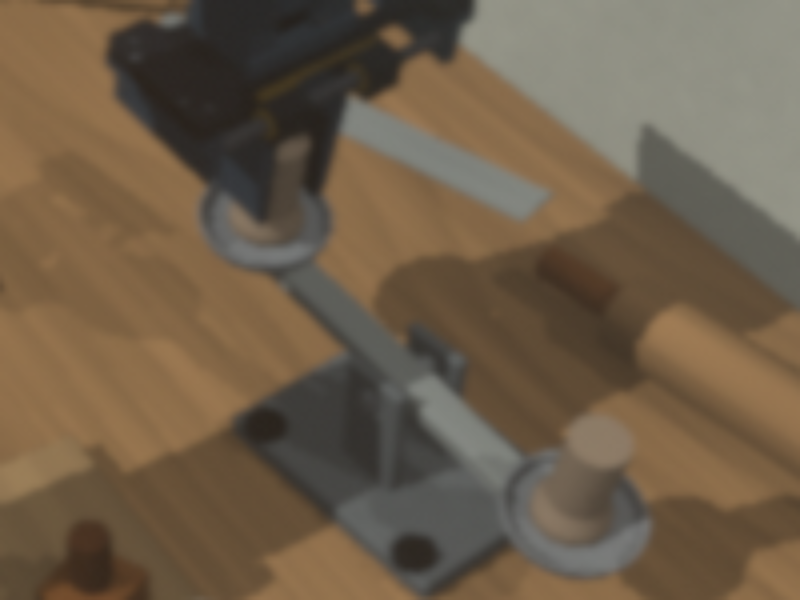

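The foot is inside the left pan at (268,220) with only a millimetre or two to go. Lower slightly and release.

```bash
python3 -m pendant '[{"delta_pos":[0,0.1,0],"twist":[0,0,0],"grip":10},{"delta_pos":[0,0.2,0],"twist":[0,0,0],"grip":10},{"delta_pos":[0,0.2,0],"twist":[0,0,0],"grip":10},{"delta_pos":[0,0.2,0],"twist":[0,0,0],"grip":10},{"delta_pos":[0,0.2,0],"twist":[0,0,0],"grip":30}]';python3 -m pendant '[{"delta_pos":[0,0,0],"twist":[0,0,0],"grip":60},{"delta_pos":[0,0,0],"twist":[0,0,0],"grip":100},{"delta_pos":[0,0,0],"twist":[0,0,0],"grip":100},{"delta_pos":[0,0,0],"twist":[0,0,0],"grip":100},{"delta_pos":[0,0,0],"twist":[0,0,0],"grip":100}]'
python3 - <<'E'
from h import *
im,d=imaging.grab_frame('side');cv2.imwrite('pics/s10.png',cv2.resize(im[110:260,270:470,::-1],None,fx=4,fy=4))
E
```

```text
time_s: 13.65
ee_pos: [657.0, 151.1, 120.8]
ee_rot: [-89.8, 8.0, -84.4]
force: [-0.4, 1.3, -0.9]
gripper_width: 30.9
time_s: 14.15
ee_pos: [656.9, 151.0, 120.7]
ee_rot: [-89.8, 8.0, -84.4]
force: [0.5, 0.3, 0.2]
gripper_width: 67.9
```

View pics/s10.png

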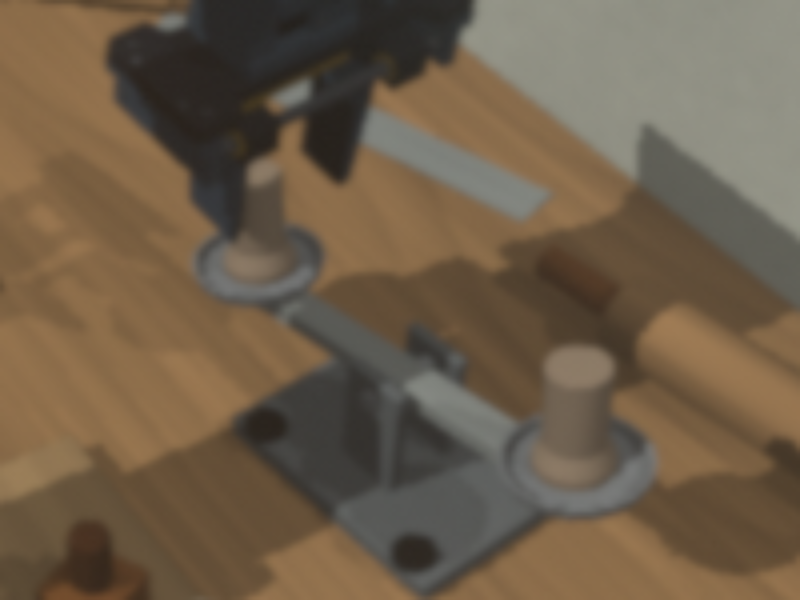

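The left side (prop A) is dropping and the right side rises. I'll wait for it to settle, then retreat.

```bash
python3 -m pendant '[{"delta_pos":[0,0,0],"twist":[0,0,0],"grip":100},{"delta_pos":[0,0,0],"twist":[0,0,0],"grip":100},{"delta_pos":[0,0,0],"twist":[0,0,0],"grip":100},{"delta_pos":[0,0,0],"twist":[0,0,0],"grip":100},{"delta_pos":[0,0,0],"twist":[0,0,0],"grip":100}]';python3 -m pendant '[{"delta_pos":[0,-1,0],"twist":[0,0,0],"grip":100},{"delta_pos":[0,-3,0],"twist":[0,0,0],"grip":100},{"delta_pos":[0,-5,0],"twist":[0,0,0],"grip":100},{"delta_pos":[0,-7,0],"twist":[0,0,0],"grip":100},{"delta_pos":[0,-8,0],"twist":[0,0,0],"grip":100}]';python3 -m pendant '[{"delta_pos":[0,0,0],"twist":[0,0,-4],"grip":100},{"delta_pos":[0,0,0],"twist":[0,0,-8],"grip":100},{"delta_pos":[0,0,0],"twist":[0,0,-12],"grip":100},{"delta_pos":[0,0,0],"twist":[0,0,-16],"grip":100},{"delta_pos":[0,0,0],"twist":[0,0,-16],"grip":100}]'
python3 - <<'E'
from h import *
s=state();p=np.array(s['ee_pos']);print(p,s['ee_rot'])
im,d=imaging.grab_frame('side');cv2.imwrite('pics/s11.png',cv2.resize(im[110:260,270:470,::-1],None,fx=4,fy=4))
c=imaging.camera_info('wrist'); im,d=imaging.grab_frame('wrist');cv2.imwrite('pics/w11.png',im[...,::-1])
W=cloud('wrist',d,c);np.save('w11.npy',W)
v=W.reshape(-1,3);v=v[(v[:,2]>110)&(v[:,2]<140)&(np.hypot(v[:,0]-656,v[:,1]-168)<35)]
print(len(v),v.mean(0),circ(v[:,:2]))
E
```

```text
time_s: 14.7
ee_pos: [656.9, 151.1, 120.7]
ee_rot: [-89.8, 8.0, -84.4]
force: [0.1, -0.3, 0.2]
gripper_width: 91.3
time_s: 15.2
ee_pos: [658.7, 139.8, 202.8]
ee_rot: [-89.6, 8.0, -84.4]
force: [0.1, -0.6, 0.2]
gripper_width: 91.1
time_s: 15.7
ee_pos: [657.2, 142.0, 199.5]
ee_rot: [-89.9, -8.0, -84.3]
force: [0.4, 0.1, 1.1]
gripper_width: 90.8
[657.21808331 142.00001154 199.49349874] [-89.86647187  -7.99066596 -84.31814183]
1490 [655.31838063 165.7406465  124.40839336] ((655.4182739257812, 165.17672729492188), 15.81031322479248)
```

View pics/s11.png

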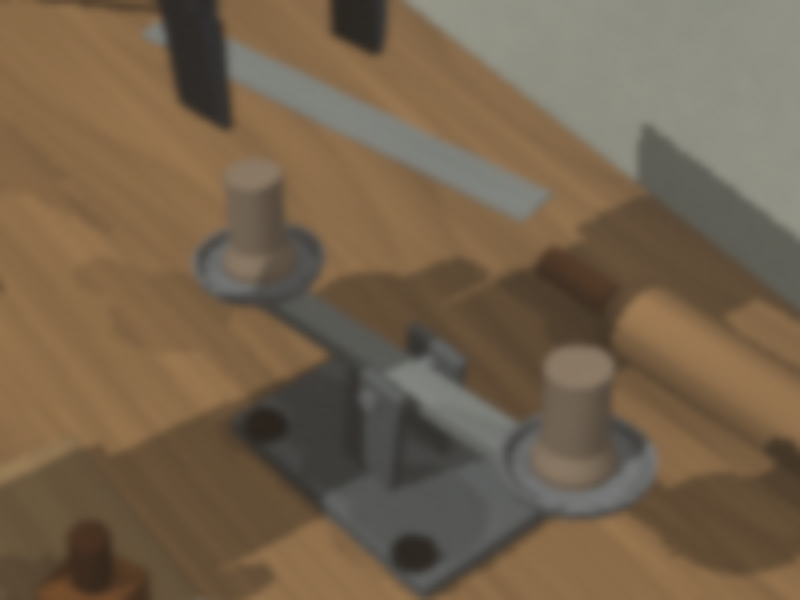

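View pics/w11.png

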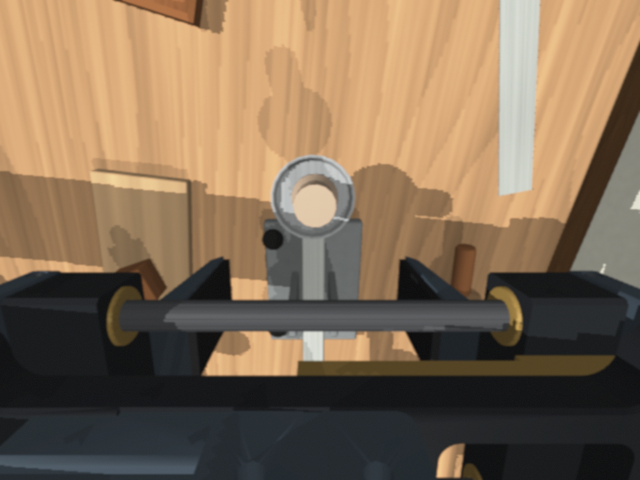

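Both props stand in their pans and the left side (prop A) is at the stop. Its top is at wrist pixel (314,203), about (655,166,124). I'll align and grip along its tilted axis.

Run:
```python
from h import *
_,R=R_()
plan([655.7,161.5,90],Rt=R)
```

```text
delta_pos [-3.630e+00  1.057e+01 -1.000e-02] twist [0. 0. 0.]
```

```bash
python3 -m pendant '[{"delta_pos":[-2,0.5,0],"twist":[0,0,0],"grip":100},{"delta_pos":[-3.6,2,0],"twist":[0,0,0],"grip":100},{"delta_pos":[-3.6,4.5,0],"twist":[0,0,0],"grip":100},{"delta_pos":[-3.6,6.5,0],"twist":[0,0,0],"grip":100},{"delta_pos":[-3.6,8,0],"twist":[0,0,0],"grip":100}]'
python3 - <<'E'
from h import *
_,R=R_()
plan([655.7,161.5,90],Rt=R)
im,d=imaging.grab_frame('side');cv2.imwrite('pics/s12.png',cv2.resize(im[110:260,270:470,::-1],None,fx=4,fy=4))
E
```

```text
time_s: 16.3
ee_pos: [654.1, 164.8, 112.4]
ee_rot: [-90.0, -8.0, -84.4]
force: [1.0, 0.8, 0.6]
gripper_width: 90.8
delta_pos [0.03 2.26 0.12] twist [0. 0. 0.]
```

View pics/s12.png

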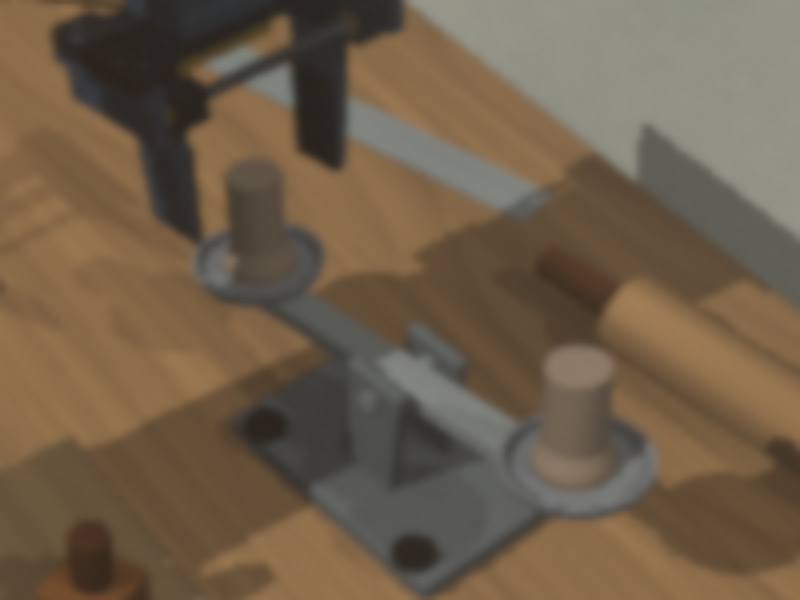

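The fingers straddle the left prop, top at (255,175), and are clear of the pan. Down and grip.

```bash
python3 -m pendant '[{"delta_pos":[0,1,0.1],"twist":[0,0,0],"grip":100},{"delta_pos":[0,2,0.1],"twist":[0,0,0],"grip":100},{"delta_pos":[0,2.2,0.1],"twist":[0,0,0],"grip":100},{"delta_pos":[0,2.2,0.1],"twist":[0,0,0],"grip":80},{"delta_pos":[0,2.2,0.1],"twist":[0,0,0],"grip":60}]';  python3 -m pendant '[{"delta_pos":[0,0,0],"twist":[0,0,0],"grip":10},{"delta_pos":[0,0,0],"twist":[0,0,0],"grip":10},{"delta_pos":[0,0,0],"twist":[0,0,0],"grip":10},{"delta_pos":[0,0,0],"twist":[0,0,0],"grip":10},{"delta_pos":[0,0,0],"twist":[0,0,0],"grip":10}]' 15;  python3 -m pendant '[{"delta_pos":[0,0,0],"twist":[0,0,0],"grip":10},{"delta_pos":[0,0,0],"twist":[0,0,0],"grip":10},{"delta_pos":[0,0,0],"twist":[0,0,0],"grip":10},{"delta_pos":[0,0,0],"twist":[0,0,0],"grip":10},{"delta_pos":[0,0,0],"twist":[0,0,0],"grip":10}]' 15;python3 - <<'E'
from h import *
im,d=imaging.grab_frame('side');cv2.imwrite('pics/s13.png',cv2.resize(im[110:260,270:470,::-1],None,fx=4,fy=4))
E
```

```text
time_s: 16.85
ee_pos: [657.4, 161.6, 94.5]
ee_rot: [-89.7, -8.0, -84.5]
force: [-0.1, 0.4, 0.0]
gripper_width: 78.3
time_s: 17.35
ee_pos: [657.0, 161.4, 94.0]
ee_rot: [-89.8, -8.0, -84.5]
force: [0.1, -0.2, 0.1]
gripper_width: 38.2
time_s: 17.85
ee_pos: [656.9, 161.4, 93.9]
ee_rot: [-89.8, -8.0, -84.5]
force: [-0.9, 0.3, -0.4]
gripper_width: 30.9
```

View pics/s13.png

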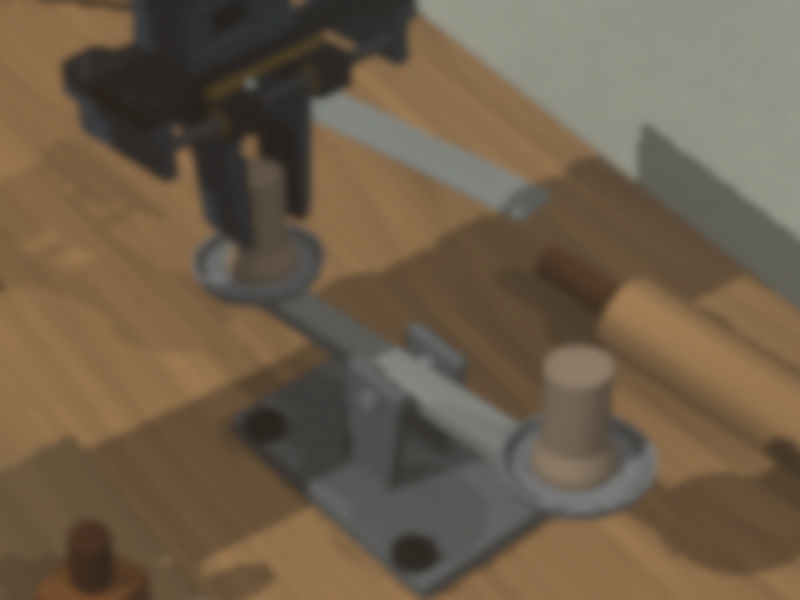

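Gripped at 30.9 mm. Lifting gently.

```bash
python3 -m pendant '[{"delta_pos":[0,-0.4,0],"twist":[0,0,0],"grip":10},{"delta_pos":[0,-0.9,0],"twist":[0,0,0],"grip":10},{"delta_pos":[0,-1.5,0],"twist":[0,0,0],"grip":10},{"delta_pos":[0,-2.2,0],"twist":[0,0,0],"grip":10},{"delta_pos":[0,-3,0],"twist":[0,0,0],"grip":10}]';  python3 -m pendant '[{"delta_pos":[0,-1,0],"twist":[0,0,0],"grip":10},{"delta_pos":[0,-2.5,0],"twist":[0,0,0],"grip":10},{"delta_pos":[0,-4,0],"twist":[0,0,0],"grip":10},{"delta_pos":[0,-6,0],"twist":[0,0,0],"grip":10},{"delta_pos":[0,-8,0],"twist":[0,0,0],"grip":10}]'
python3 - <<'E'
from h import *
b=np.radians(-10.4)
plan([494.9,346.1,170],-100.4)
im,d=imaging.grab_frame('side');cv2.imwrite('pics/s14.png',im[...,::-1])
E
```

```text
time_s: 18.4
ee_pos: [656.5, 165.7, 124.3]
ee_rot: [-89.8, -8.0, -84.5]
force: [-0.3, -0.3, -0.8]
gripper_width: 30.9
time_s: 18.9
ee_pos: [655.0, 176.8, 204.2]
ee_rot: [-89.8, -8.0, -84.5]
force: [0.7, 0.1, -0.9]
gripper_width: 31.1
delta_pos [-18.68   0.78 -14.31] twist [-1.31 15.9   7.92]
```

View pics/s14.png

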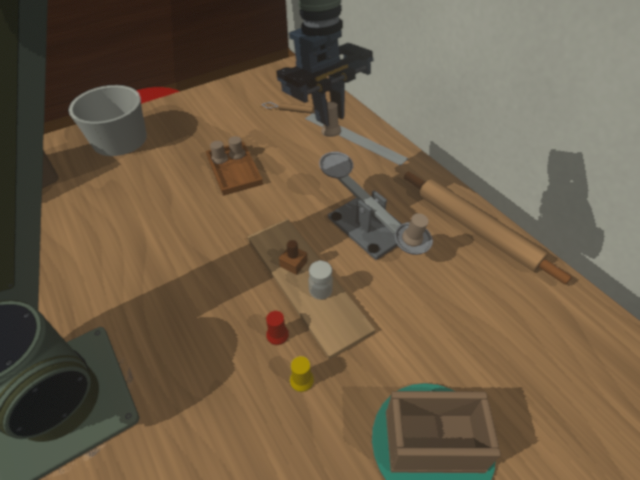

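The light prop stands in the now lowered right pan at (415,230), and the heavy one is held clear at (333,120). Moving to the tray.

```bash
python3 -m pendant '[{"delta_pos":[-2,0,-1.5],"twist":[-0.1,2,1],"grip":10},{"delta_pos":[-5,0.1,-4],"twist":[-0.4,5,2.5],"grip":10},{"delta_pos":[-9,0.3,-7],"twist":[-0.7,9,4.5],"grip":10},{"delta_pos":[-13,0.5,-10],"twist":[-1,13,6.5],"grip":10},{"delta_pos":[-16,0.6,-12.3],"twist":[-1.3,15.9,7.9],"grip":10}]'
python3 - <<'E'
from h import *
plan([494.9,346.1,80],-100.4)
s=state();p=np.array(s['ee_pos']);print(p,s['ee_rot'])
im,d=imaging.grab_frame('side');cv2.imwrite('pics/s15.png',cv2.resize(im[60:210,160:360,::-1],None,fx=4,fy=4))
c=imaging.camera_info('wrist'); im,d=imaging.grab_frame('wrist');cv2.imwrite('pics/w15.png',im[...,::-1])
W=cloud('wrist',d,c);np.save('w15.npy',W)
E
```

```text
time_s: 19.45
ee_pos: [515.4, 323.0, 173.9]
ee_rot: [-90.1, 0.0, -100.5]
force: [0.2, 0.3, -1.6]
gripper_width: 31.0
delta_pos [-1.89  9.39 -2.43] twist [ 0.07 -0.11 -0.03]
[515.42351002 323.01675321 173.89761197] [-9.00665837e+01  3.20322145e-02 -1.00513025e+02]
```

View pics/s15.png

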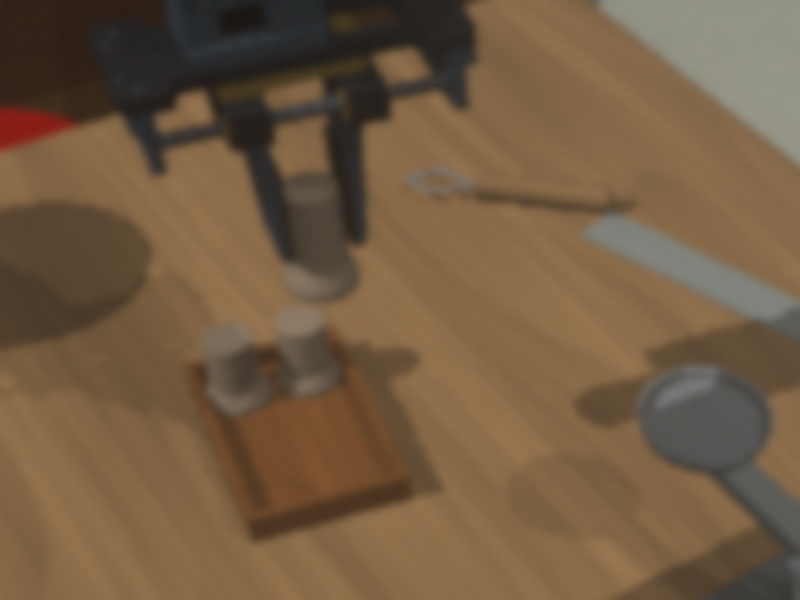

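View pics/w15.png

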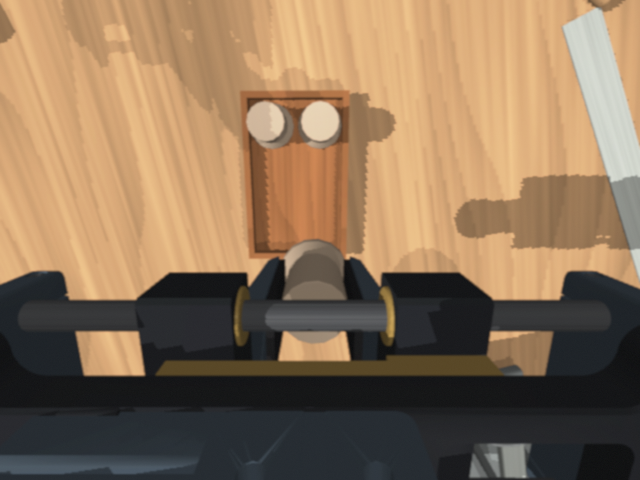

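The tray's empty bay is square to the tool, around (300,200), and the held prop's foot is at (314,262). I'll measure where the foot sits relative to the TCP and check the tray position.

Run:
```python
from h import *
W=np.load('w15.npy');p=np.array([515.4,323.0,173.9])
R=Ro.from_euler('xyz',[-90,0,-100.5],degrees=True)
L=R.inv().apply((W.reshape(-1,3)-p)).reshape(480,640,3) # tool coords
w=L[225:275,255:375].reshape(-1,3); w=w[abs(w[:,2])<24]
for y in range(-8,34,4):
    q=w[abs(w[:,1]-y)<2]
    if len(q): print(y,len(q),'z',q[:,2].min().round(1),q[:,2].max().round(1),'x',q[:,0].min().round(1))
v=W[80:270,230:360].reshape(-1,3); 
r=v[(v[:,2]>13)&(v[:,2]<24)]
print(len(r),cv2.minAreaRect(r[:,:2].astype(np.float32)))
st=v[(v[:,2]>44)&(v[:,2]<60)&(v[:,1]>390)];print(st.mean(0),cv2.minAreaRect(st[:,:2].astype(np.float32)))
f=v[(v[:,2]>2)&(v[:,2]<9)];print('floor z',np.median(f[:,2]))
```

```text
-8 187 z -23.8 19.9 x -19.2
-4 187 z -24.0 19.0 x -19.2
0 157 z -23.7 17.4 x -19.0
4 101 z -18.7 9.5 x -17.7
8 99 z -19.9 10.3 x -17.4
12 135 z -20.2 10.7 x -18.3
16 344 z -21.7 12.2 x -19.7
20 319 z -21.8 12.4 x -21.6
24 182 z -23.3 13.1 x -22.1
28 54 z -23.1 13.3 x -22.4
3590 ((501.29132080078125, 376.78631591796875), (160.4009246826172, 100.24710845947266), 79.73663330078125)
[510.35371401 425.83301725  50.3295645 ] ((510.27728271484375, 425.80670166015625), (31.67360496520996, 77.1915283203125), 79.70690155029297)
floor z 5.322443363682731
```

```bash
python3 -m pendant '[{"delta_pos":[-0.8,1.5,-1.2],"twist":[0,0,0],"grip":10},{"delta_pos":[-1.7,4,-2.2],"twist":[0,0,0],"grip":10},{"delta_pos":[-1.8,6.5,-2.4],"twist":[0,0,0],"grip":10},{"delta_pos":[-1.8,8.5,-2.4],"twist":[0,0,0],"grip":10},{"delta_pos":[-1.8,9.4,-2.4],"twist":[0,0,0],"grip":10}]';python3 -m pendant '[{"delta_pos":[0,0,0],"twist":[0,0,0],"grip":10},{"delta_pos":[0,0,0],"twist":[0,0,0],"grip":10},{"delta_pos":[0,0,0],"twist":[0,0,0],"grip":10},{"delta_pos":[0,0,0],"twist":[0,0,0],"grip":10},{"delta_pos":[0,0,0],"twist":[0,0,0],"grip":10}]'
python3 - <<'E'
from h import *
plan([495,345,38],-100.4)
im,d=imaging.grab_frame('side');cv2.imwrite('pics/s16.png',cv2.resize(im[60:210,160:360,::-1],None,fx=4,fy=4))
E
```

```text
time_s: 20.05
ee_pos: [496.8, 342.7, 78.4]
ee_rot: [-90.1, -0.2, -100.4]
force: [0.5, 0.5, -0.5]
gripper_width: 30.7
time_s: 20.55
ee_pos: [497.7, 343.8, 81.0]
ee_rot: [-89.9, 0.0, -100.4]
force: [-0.3, 0.3, -1.2]
gripper_width: 31.2
delta_pos [-0.07  4.3  -0.29] twist [-0.06 -0.   -0.02]
```

View pics/s16.png

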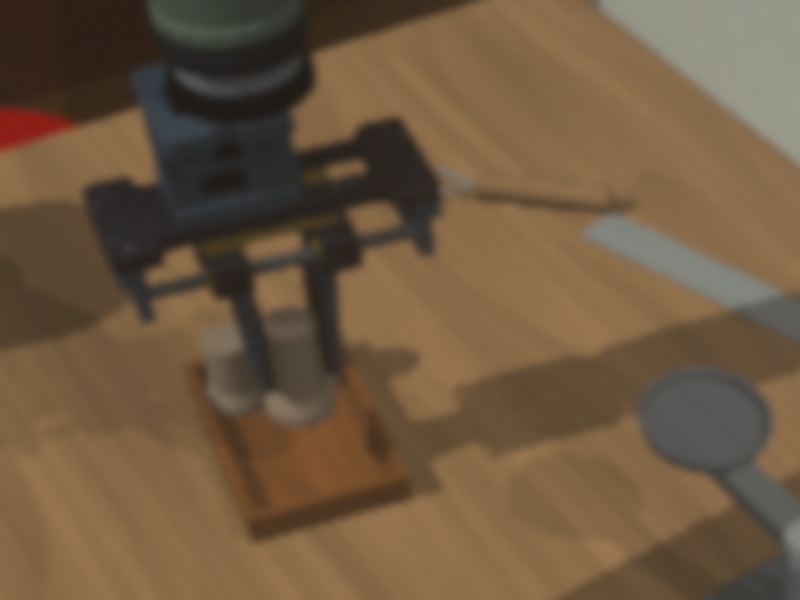

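```bash
python3 -m pendant '[{"delta_pos":[0,1,-0.1],"twist":[0,0,0],"grip":10},{"delta_pos":[0,2.2,-0.2],"twist":[0,0,0],"grip":10},{"delta_pos":[0,3.4,-0.3],"twist":[0,0,0],"grip":10},{"delta_pos":[0,4.1,-0.3],"twist":[0,0,0],"grip":10},{"delta_pos":[0,4.3,-0.3],"twist":[0,0,0],"grip":10}]';python3 -m pendant '[{"delta_pos":[0,0.1,0],"twist":[0,0,0],"grip":10},{"delta_pos":[0,0.2,0],"twist":[0,0,0],"grip":10},{"delta_pos":[0,0.3,0],"twist":[0,0,0],"grip":10},{"delta_pos":[0,0.3,0],"twist":[0,0,0],"grip":10},{"delta_pos":[0,0.3,0],"twist":[0,0,0],"grip":10}]'
python3 - <<'E'
from h import *
im,d=imaging.grab_frame('side');cv2.imwrite('pics/s17.png',cv2.resize(im[60:210,160:360,::-1],None,fx=4,fy=4))
E
```

```text
time_s: 21.1
ee_pos: [493.4, 343.6, 35.5]
ee_rot: [-90.1, -0.2, -100.4]
force: [0.7, 0.2, -1.0]
gripper_width: 31.2
time_s: 21.6
ee_pos: [494.4, 344.3, 34.4]
ee_rot: [-90.0, -0.0, -100.4]
force: [-1.5, 0.1, -1.5]
gripper_width: 30.7
```

View pics/s17.png

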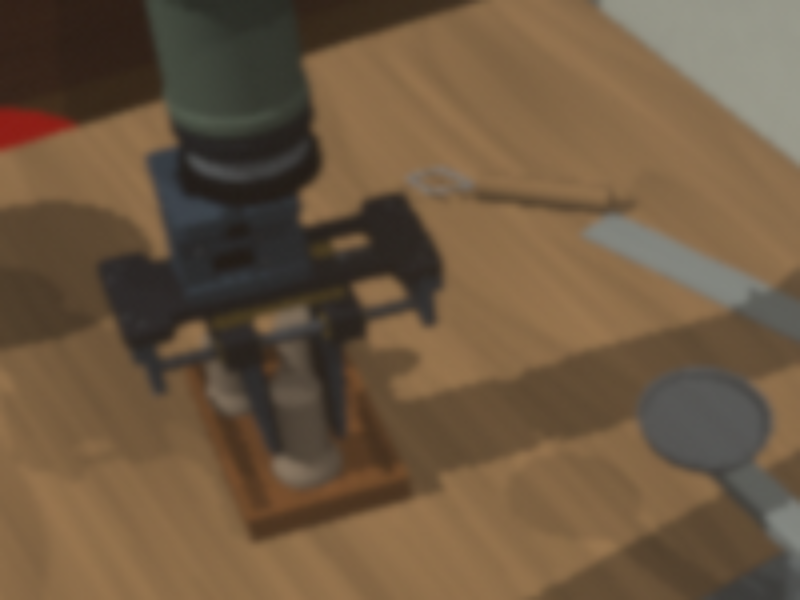

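The prop is in the bay, foot at (307,470), and nearly on the floor. I'll feel down for contact.

```bash
python3 -m pendant '[{"delta_pos":[0,0.05,0],"twist":[0,0,0],"grip":10},{"delta_pos":[0,0.1,0],"twist":[0,0,0],"grip":10},{"delta_pos":[0,0.1,0],"twist":[0,0,0],"grip":10},{"delta_pos":[0,0.1,0],"twist":[0,0,0],"grip":10},{"delta_pos":[0,0.1,0],"twist":[0,0,0],"grip":10}]'
```

```text
time_s: 22.15
ee_pos: [494.4, 344.3, 34.1]
ee_rot: [-90.0, 0.0, -100.4]
force: [-1.2, -1.4, 5.8]
gripper_width: 31.2
```

```bash
python3 -m pendant '[{"delta_pos":[0,0.05,0],"twist":[0,0,0],"grip":10},{"delta_pos":[0,0.1,0],"twist":[0,0,0],"grip":10},{"delta_pos":[0,0.1,0],"twist":[0,0,0],"grip":10},{"delta_pos":[0,0.1,0],"twist":[0,0,0],"grip":10},{"delta_pos":[0,0.1,0],"twist":[0,0,0],"grip":10}]'
```

```text
time_s: 22.65
ee_pos: [494.5, 344.3, 34.1]
ee_rot: [-90.0, 0.0, -100.4]
force: [-3.7, -2.3, 12.2]
gripper_width: 30.9
```

Contact. I'll back off the 1 mm of preload, release and retreat.

```bash
python3 -m pendant '[{"delta_pos":[0,-0.1,0],"twist":[0,0,0],"grip":10},{"delta_pos":[0,-0.1,0],"twist":[0,0,0],"grip":10},{"delta_pos":[0,-0.1,0],"twist":[0,0,0],"grip":25},{"delta_pos":[0,-0.1,0],"twist":[0,0,0],"grip":50},{"delta_pos":[0,-0.1,0],"twist":[0,0,0],"grip":70}]';python3 -m pendant '[{"delta_pos":[0,0,0],"twist":[0,0,0],"grip":80},{"delta_pos":[0,0,0],"twist":[0,0,0],"grip":80},{"delta_pos":[0,0,0],"twist":[0,0,0],"grip":80},{"delta_pos":[0,0,0],"twist":[0,0,0],"grip":80},{"delta_pos":[0,0,0],"twist":[0,0,0],"grip":80}]';python3 -m pendant '[{"delta_pos":[0,-1,0],"twist":[0,0,0],"grip":80},{"delta_pos":[0,-4,0],"twist":[0,0,0],"grip":80},{"delta_pos":[0,-8,0],"twist":[0,0,0],"grip":80},{"delta_pos":[0,-12,0],"twist":[0,0,0],"grip":80},{"delta_pos":[0,-16,0],"twist":[0,0,0],"grip":80}]';python3 -m pendant '[{"delta_pos":[3,0,-3],"twist":[0,0,0],"grip":80},{"delta_pos":[7,0,-6],"twist":[0,0,0],"grip":80},{"delta_pos":[10,0,-9],"twist":[0,0,0],"grip":80},{"delta_pos":[13,0,-10],"twist":[0,0,0],"grip":80},{"delta_pos":[15,0,-10],"twist":[0,0,0],"grip":80}]'
python3 - <<'E'
from h import *
im,d=imaging.grab_frame('side');cv2.imwrite('pics/s18.png',im[...,::-1])
im,d=imaging.grab_frame('top');cv2.imwrite('pics/t18.png',im[...,::-1])
W=cloud('top',d)
t=np.array([495.1,345]);b=np.radians(-10.4);v=W.reshape(-1,3)
q=v[(v[:,2]>50)&(v[:,2]<85)&(np.hypot(v[:,0]-t[0],v[:,1]-t[1])<45)]
c=np.array(circ(q[:,:2])[0]);dd=c-t
print(len(q),c,q.mean(0),'tray xy',dd@[np.cos(b),np.sin(b)],dd@[-np.sin(b),np.cos(b)],'zspread',q[:,2].std())
q=v[(v[:,2]>108)&(v[:,2]<145)&(np.hypot(v[:,0]-679,v[:,1]+84)<30)];print('light',len(q),circ(q[:,:2]),q.mean(0))
for n,xy in dict(stamp=(467.2,30),jar=(476.3,-53.2)).items():
    q=v[(v[:,2]>55)&(v[:,2]<100)&(np.hypot(v[:,0]-xy[0],v[:,1]-xy[1])<35)];print(n,len(q),circ(q[:,:2]) if len(q) else '')
E
```

```text
time_s: 23.15
ee_pos: [494.4, 344.2, 32.9]
ee_rot: [-90.0, -0.0, -100.4]
force: [-0.1, -0.7, -0.1]
gripper_width: 44.1
time_s: 23.65
ee_pos: [494.3, 344.1, 33.1]
ee_rot: [-90.0, -0.0, -100.4]
force: [-0.1, -0.1, -0.2]
gripper_width: 73.2
time_s: 24.15
ee_pos: [494.2, 344.2, 195.7]
ee_rot: [-90.0, 0.0, -100.4]
force: [0.8, 0.7, -0.6]
gripper_width: 73.2
time_s: 24.65
ee_pos: [366.5, 213.2, 194.2]
ee_rot: [-90.0, -0.0, -100.3]
force: [0.8, 0.7, 0.0]
gripper_width: 73.1
114 [495.38449097 347.80917358] [497.95821031 348.50078558  65.26398507] tray xy -0.2272924155958094 2.8143790599272958 zspread 2.7255775389794077
light 207 ((678.508056640625, -84.80879211425781), 17.936227798461914) [677.33473054 -84.59784709 122.74957189]
stamp 93 ((466.8387145996094, 30.266159057617188), 10.794893264770508)
jar 330 ((477.1396789550781, -53.52055740356445), 21.72129249572754)
```

View pics/s18.png

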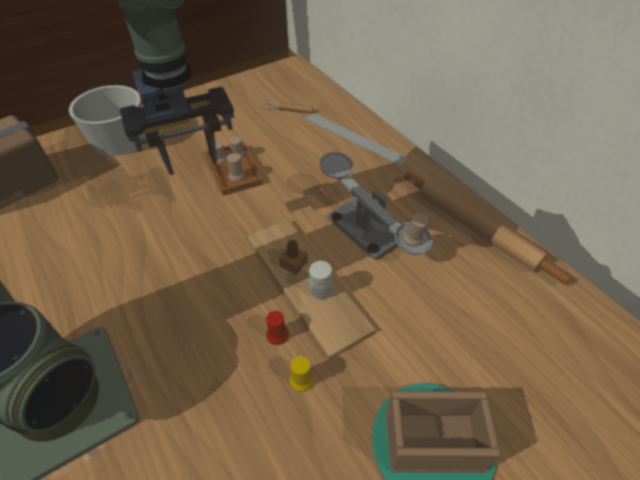

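View pics/t18.png

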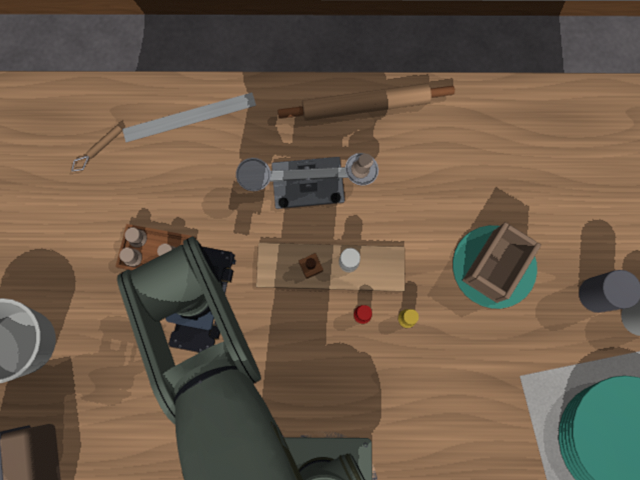

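The heavy prop stands in the bay at about (165,250) in the top view, upright in the side view at (235,166). The light prop is in the right pan at (362,163). The jar and stamp haven't moved. Let the arm settle, do one last check, then hand in.

```bash
python3 -m pendant '[{"delta_pos":[3,0,0],"twist":[0,0,0],"grip":80},{"delta_pos":[5,0,0],"twist":[0,0,0],"grip":80},{"delta_pos":[6,0,0],"twist":[0,0,0],"grip":80},{"delta_pos":[6,0,0],"twist":[0,0,0],"grip":80},{"delta_pos":[6,0,0],"twist":[0,0,0],"grip":80}]';python3 -m pendant '[{"delta_pos":[0,0,0],"twist":[0,0,0],"grip":80},{"delta_pos":[0,0,0],"twist":[0,0,0],"grip":80},{"delta_pos":[0,0,0],"twist":[0,0,0],"grip":80},{"delta_pos":[0,0,0],"twist":[0,0,0],"grip":80},{"delta_pos":[0,0,0],"twist":[0,0,0],"grip":80}]'
python3 - <<'E'
from h import *
im,d=imaging.grab_frame('top');cv2.imwrite('pics/t19.png',cv2.resize(im[210:290,100:220,::-1],None,fx=5,fy=5))
W=cloud('top',d);t=np.array([495.1,345]);b=np.radians(-10.4);v=W.reshape(-1,3)
q=v[(v[:,2]>58)&(v[:,2]<75)&(np.hypot(v[:,0]-t[0],v[:,1]-t[1])<45)]
c,r=circ(q[:,:2]);dd=np.array(c)-t
print(len(q),c,r,q.mean(0),dd@[np.cos(b),np.sin(b)],dd@[-np.sin(b),np.cos(b)])
E
```

```text
time_s: 25.25
ee_pos: [358.7, 156.5, 193.6]
ee_rot: [-90.0, 0.0, -100.4]
force: [0.3, -0.5, 0.2]
gripper_width: 73.1
time_s: 25.75
ee_pos: [358.0, 155.9, 193.3]
ee_rot: [-90.0, -0.0, -100.4]
force: [-0.1, 0.4, 0.2]
gripper_width: 72.7
179 (493.12664794921875, 346.77642822265625) 16.688037872314453 [493.45069513 345.96900305  64.94821726] -2.2616120833724254 1.3910162942669417
```

View pics/t19.png

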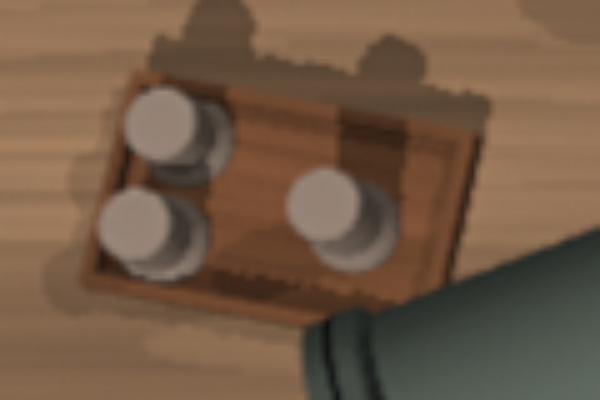

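The prop stands upright in the bay, top at crop (325,205), within 3 mm of the centre. Handing in.

```bash
python3 -c "
from workcell import job
print(job.job_done())"
```

```text
the job is handed in; nothing more can be done
None
```

I weighed the two props and moved the heavier one to the tray; the job is handed in, and no verdict was reported. The prop from the −y end of the board went in the right pan and the one from the +y end in the left. The left side dropped to its stop, so I stood that prop in the empty tray bay and left the lighter one in the right pan. The clock read about 26 s at hand-in.

Last checks:
- **Heavy prop:** it stands upright in the bay, with its top about 2–3 mm from the bay centre and at z of about 65 mm.
- **Light prop:** it stands in the lowered right pan, with its foot about 5 mm from the pan centre.
- **Jar and stamp:** both are where they started, to within about 1 mm.
- **Arm:** the gripper is open, clear of everything, with no force reading beyond noise.
- **Disagreement:** the top and wrist cameras differed by 2–4 mm in y, so I used values between them. That is well inside the tolerances.

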